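Nest the rinsed dye pans under the bottle shelf, handles fanned

ROBOT

A 6-joint arm with a two-finger parallel gripper is mounted at the origin on a cart in front of the work surface, level with it; the furniture and walls round the work are solid. World frame = base frame: x ahead of the robot, y to its left, z up, the work surface at z = 0. Lengths are in mm, angles in rad, forces in N, time in s.
With the tool pointing down it reaches from about 325 to 900 mm from the base axis. Payload 6.1 kg.
Tool frame: the origin (TCP) lies at the very end of the fingers, on their centre line; the grasp point (between the pads) lies 19 mm behind it; z points along the fingers, y is the direction in which the jaws open and shut (so a half turn about z gives the same grasp; the last joint's range is limited). The gripper opens to 85 mm and grips with 20 to 120 N. Pads are 22 mm wide; open, the fingers measure 114 mm over their backs; the gripper's body (76 mm by 85 mm) begins 54 mm behind the grasp point. The pads swing forward as they close: fully open they stand 13 mm farther back than shut.
Start: joints at [-0.126, 0.22, 1.526, -0, 1.395, -0.126], TCP at [624.993, -0.003, 231.3] pointing down, gripper open.
Joint ranges: [-2.98, 2.98], [-0.91, 2.08], [0.09, 2.57], [-1.24, 4.39], [0.2, 2.65], [-2.68, 2.68]. Speed limits (rad/s): [2.57, 2.57, 3.01, 3.14, 3.14, 3.14].

INTERFACE

Orientations are given as [roll, pitch, yaw] about the fixed x, y, z axes, in that order (R = Rz(yaw) Ry(pitch) Rx(roll)).
In Python, from plant import arm gives the robot as it stands.
- The arm moves only by the tool step_arm, never from a script. Its arguments are lists of equal length, an entry for each row: "linear": the shift along the tool's x, y, z in m, a list of three; "spin": the turn about the tool's z in rad; "grip": the finger opening in m, from 0 to 0.0854. A call has exactly 10 rows; each row shifts and turns the commanded pose from where the row before left it, along the tool's axes as they then stand; what a row does not reach is not made up. A row lasts 1/10 s, in which the tool goes at most 50 mm and 8.59 degrees, less where a joint would pass 70% of its speed; a pose out of reach is approached as far as the arm can. A call is refused whole if a number of a shift passes 0.05 or a number of a turn 0.15, either way. A call with a gripper value outside its range is refused whole. The fingers move at their own pace and stop on an object; "newtons" is the grip in N (left out, the last holds). Time passes only in rows, so rows that do not move let the fingers close, or fill a call up. It gives the time, the measured TCP pose, the force and the opening at its end, in the units of the state.
- arm.read_state(): the state, without advancing time (a new reading comes with each control period).
- arm.snapshot(name): name is "scene" or "side" or "wrist"; returns a dict with "pixels" (400x640x3 uint8, red, green, blue), "vfov" (degrees; the focal length in pixels is half the picture's height over the tangent of half this angle, whatever the lens; pixels are square), "cx", "cy" (the principal point, pixels), "R" (3x3) and "t" (3): a world point X has camera coordinates R X + t. Camera axes: x right, y down, z forward; pixel columns grow to the right and rows downward; lengths in mm; the calibration is good to about 2 mm. A picture is of the moment at which its call begins. There is no depth.
- arm.close_job(): hands the job in, once; it reports no verdict.
The state is a dict: "time": time; "joint_positions": joint angles; "joint_vel": joint speeds; "joint_torque": joint torques, N m; "tcp_pos": TCP position; "orientation": TCP orientation; "contact_force": force on the tool from outside, world axes, zero at the start; "torque": the same for the moment, N m; "grip_width": opening from 0.0 (shut) to 1.0 (fully open).
Only numpy, scipy, OpenCV 4.12 (cv2) and the standard library are available. Lean on these libraries where they do the work, as an engineer would, in place of code of your own. Each camera call takes 0.05 s, during which the arm holds its last target.

TASK

Put the rinsed dye pans away under the low bottle shelf: nest the middle-sized pan in the largest, which stays where it stands, then the smallest in the middle-sized one, each sitting flat on the bottom of the pan below. Fan the handles so that none lies over another: each one turned about 40 degrees to your left (clockwise seen from above) of the handle of the pan below. Set the pans down gently without banging them together or against the shelf, do not knock over or push about the other things on the table, and let go.

Things in the scene. Friction and masses are not known exactly. Their poses are not given: they have to be found in the camera images.
- large_pan_mid (a point): Largest aluminium pan, under the shelf: 164 mm over the rim, base 140, height 64, wall 3, base 4 thick, sides flaring. A strap neck rises over the rim to a black grip, its middle 142 mm out from the axis, 84 above the pan's underside. This point: on the axis, 32 mm up; z along the axis, -x out along the handle. If a handle lies over the handle below, the pan cannot sit down.
- middle_pan_mid (a point): Middle-sized pan, same make, about 0.3 kg: 136 mm over the rim, base 120, height 60, wall 3, base 4 thick. Middle of its grip 128 mm out from the axis, 80 above its underside. This point: on the axis, 30 mm up; z along the axis, -x out along the handle. Fully nested it is 2 mm above the largest pan's point, with 7 mm of play round the base.
- small_pan_mid (a point): Smallest pan, same make, about 0.22 kg: 110 mm over the rim, base 98, height 56, wall 3, base 4 thick. Middle of its grip 125 mm out from the axis, 76 above its underside. This point: on the axis, 28 mm up; z along the axis, -x out along the handle. Fully nested it is 2 mm above the middle-sized pan's point, with 8 mm of play round the base.
- middle_pan_grip (a point): Middle of the black grip of the middle-sized pan: 58 mm long, 18 wide, 10 thick, nearly level (rises 6 degrees outward). Axes as the pan's (-x outward).
- small_pan_grip (a point): Middle of the black grip of the smallest pan: 58 mm long, 18 wide, 10 thick, nearly level (rises 6 degrees outward). Axes as the pan's (-x outward).
- bottle_shelf: Fixed wire shelf with bottles on it. Board 300 mm wide (y), 245 deep (x), underside 216 above the table, top 229. Stands on two back uprights and 10 mm high foot bars along its sides; front and sides open. Origin: on the table below the middle of the front edge, x to the back.
- shelf_front (a point): Middle of the board's front edge, 216 mm up (its underside). The largest pan's axis is 124 to 134 mm behind it, so a tool pointing straight down over a nested pan's handle runs into the board: lean it back 30 to 45 degrees, out over the handle's end.
- dye_bottle: Bystander: squeeze bottle with purple dye, 66 mm across, 225 mm high, origin under its base.
- black_jar: Bystander: black screw-cap jar, 69 mm across, 78 mm high, origin under its base.
- masking_tape: Bystander: roll of masking tape lying flat, 100 mm across, 25 mm high, origin under its middle.
- nail_brush: Bystander: brush with a loop handle on top, 30 x 86 x 55 mm, origin under its middle.

How it is judged:
By the outcome, as a careful person would: the job done as asked, in the order asked, and still so for the second after the job is handed in, with the robot touching nothing.
It also fails if it takes over 66 s, if anything falls off the work surface, if the arm or the gripper's body presses on something with over 40 N, if the wrist force passes 120 N, or if a joint passes its speed limit or range.

## Working session

There is one attempt and no reset: what is moved stays moved. The work goes in short steps, Python scripts to look and compute and a tool call to move; the robot and the scene stay as the last step left them, time stands still between calls to the robot, and variables do not carry over. Pictures are saved under pics/ and viewed, and the job is handed in when it is done.

Besides the shell and the picture viewer there is one more tool, called after "Emit:" as name([rows], argument=value, ...), one row to a line, values as JSON. step_arm: Moves the arm, as the interface text tells. Its arguments: {"type":"object","properties":{"linear":{"type":"array"},"spin":{"type":"array"},"grip":{"type":"array"},"newtons":{"type":"number"}},"required":["linear","spin","grip"]}

```bash
ls; mkdir -p pics
cat > h.py <<'E'
import numpy as np, cv2
from plant import arm
from scipy.spatial.transform import Rotation as Ro
def snap(n,f):
    s=arm.snapshot(n); np.savez('pics/'+f+'.npz',**{k:np.array(v) for k,v in s.items()})
    cv2.imwrite('pics/'+f+'.png',np.ascontiguousarray(np.array(s['pixels'])[:,:,::-1])); return s
def load(f): return dict(np.load('pics/'+f+'.npz'))
def foc(s): return 200/np.tan(np.radians(float(s['vfov']))/2)
def ray(s,u,v):
    f=foc(s); d=np.array([(u-s['cx'])/f,(v-s['cy'])/f,1.]); R=np.array(s['R']);t=np.array(s['t'])
    o=-R.T@t; d=R.T@d; return o,d/np.linalg.norm(d)
def plane(s,u,v,z):
    o,d=ray(s,u,v); return o+d*(z-o[2])/d[2]
def tri(*a):
    A=0;b=0
    rs=[ray(*x) for x in a]
    for o,d in rs:
        P=np.eye(3)-np.outer(d,d); A=A+P;b=b+P@o
    X=np.linalg.solve(A,b); return X,[np.linalg.norm((np.eye(3)-np.outer(d,d))@(X-o)) for o,d in rs]
def proj(s,X):
    c=np.array(s['R'])@np.array(X)+np.array(s['t']); f=foc(s); return np.array([s['cx']+f*c[0]/c[2],s['cy']+f*c[1]/c[2]])
def crop(f,x0,y0,x1,y1,k,out):
    im=cv2.imread('pics/'+f+'.png')[y0:y1,x0:x1]; cv2.imwrite('pics/'+out+'.png',cv2.resize(im,None,fx=k,fy=k,interpolation=cv2.INTER_CUBIC))
E
python3 - <<'E'
from h import *
print(arm.read_state())
for n in ['scene','side','wrist']:
    s=snap(n,n+'0'); print(n,s['vfov'],s['cx'],s['cy'],(-np.array(s['R']).T@np.array(s['t'])).round(),np.array(s['R'])[2].round(2))
E
```

```text
pics
{'time': 0.0, 'joint_positions': array([-1.26089090e-01,  2.21256739e-01,  1.52764513e+00, -6.84341297e-06,
        1.39470796e+00, -1.26086712e-01]), 'joint_vel': array([ 0.00054409, -0.00094094,  0.00179648, -0.00160986,  0.00012209,
        0.00055487]), 'joint_torque': array([-5.06932320e-04, -4.96913910e+01, -3.89390445e+01, -4.46828235e-04,
        1.12446505e-02,  2.49123751e-06]), 'tcp_pos': array([6.24373821e+02, 8.00989751e-02, 2.30162286e+02]), 'orientation': array([-3.13959064e+00, -2.46983753e-04,  1.57079491e+00]), 'contact_force': array([-0.32321784,  0.77426561,  0.66081109]), 'torque': array([-0.00650088, -0.01971896, -0.00918423]), 'grip_width': 1.0010525114451725}
scene 51.48249884223984 316.0145436426812 197.71841734426943 [-288. -577.  938.] [ 0.63  0.5  -0.59]
side 49.24195084538821 317.9189296012623 200.23783375958715 [  356. -1181.   750.] [ 0.14  0.9  -0.42]
wrist 65.2774864410399 316.56018625407336 199.9583087394711 [625.  70. 374.] [-0.   -0.28 -0.96]
```

View pics/scene0.png

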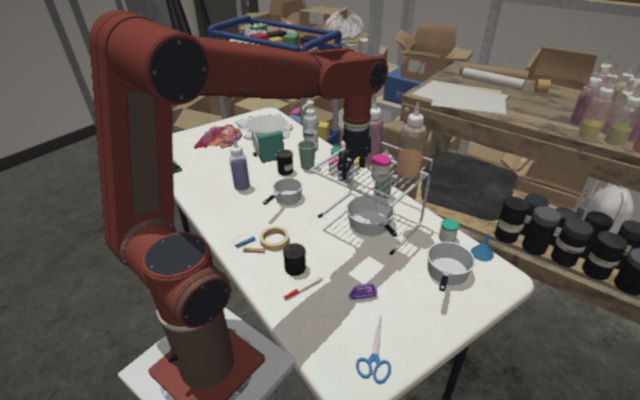

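View pics/side0.png

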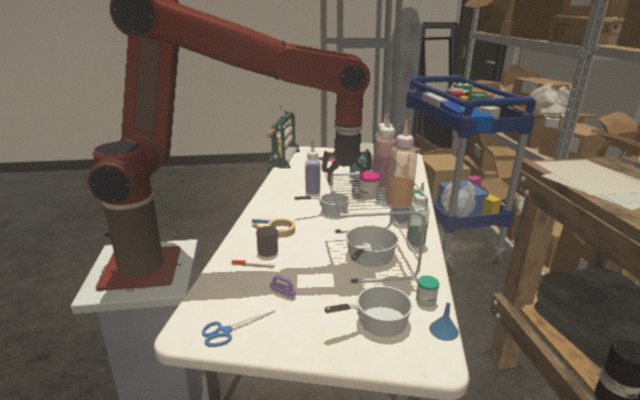

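View pics/wrist0.png

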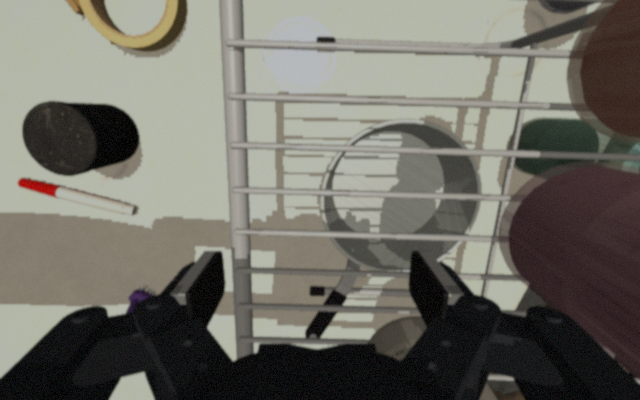

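Run:
```python
from h import *
crop('scene0',320,170,520,310,4,'s_a'); crop('scene0',220,130,340,280,4,'s_b')
crop('side0',300,180,480,340,4,'d_a'); crop('side0',230,160,380,260,5,'d_b')
```

```text
(no output)
```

View pics/s_a.png

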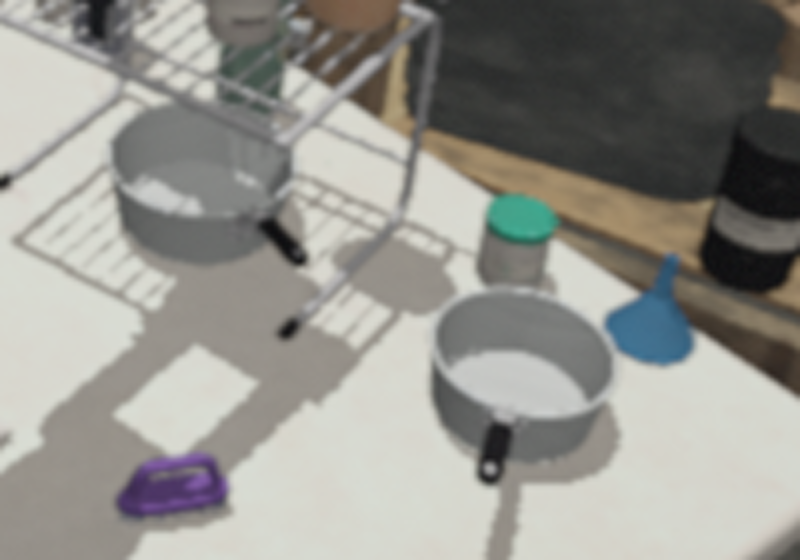

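View pics/s_b.png

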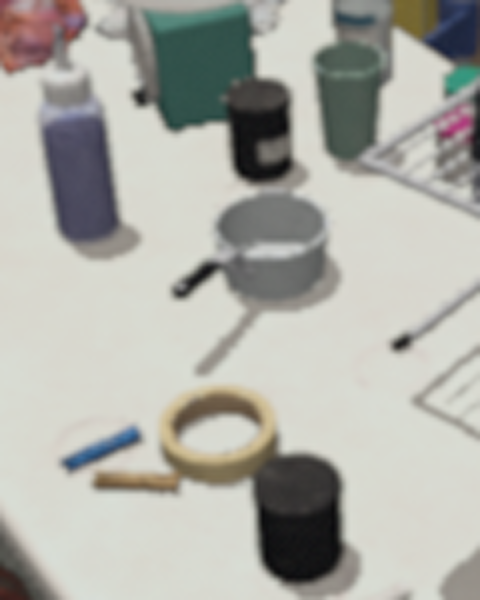

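View pics/d_a.png

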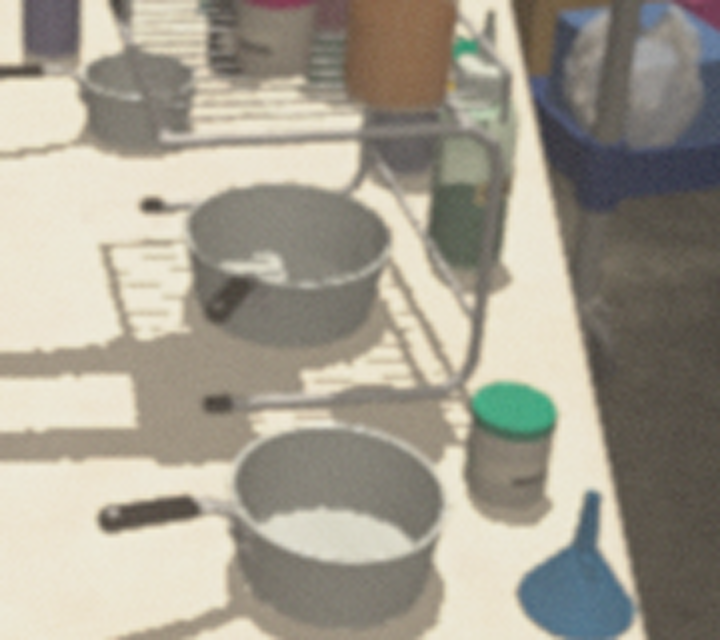

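View pics/d_b.png

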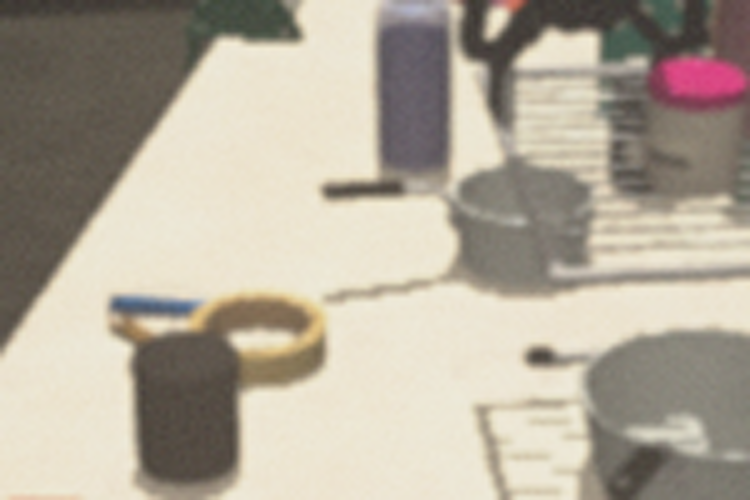

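```bash
cat > m.py <<'E'
from h import *
from scipy.optimize import least_squares
sc=load('scene0'); sd=load('side0')
A=lambda u,v:(320+u/4-.5+.125,170+v/4-.5+.125); B=lambda u,v:(220+u/4-.4,130+v/4-.4)
C=lambda u,v:(300+u/4-.4,180+v/4-.4); D=lambda u,v:(230+u/5-.4,160+v/5-.4)
def ext(s,x,y,z,r):
    a=np.linspace(0,2*np.pi,180); P=np.array([proj(s,[x+r*np.cos(t),y+r*np.sin(t),z]) for t in a])
    return np.array([P[:,0].min(),P[:,0].max(),P[:,1].min(),P[:,1].max()])
def e(f,l,r,t,b): return np.array([f(l,0)[0],f(r,0)[0],f(0,t)[1],f(0,b)[1]])
pans={'large':(e(A,112,292,98,215),e(C,187,390,184,287),A(284,240),C(234,294),82,64,142,84),
'mid':(e(A,433,613,288,418),e(C,232,443,427,560),A(493,452),C(150,513),68,60,128,80),
'small':(e(B,216,327,193,262),e(D,449,592,163,222),B(197,279),D(363,189),55,56,125,76)}
for n,(a,b,g1,g2,r,h,gr,gh) in pans.items():
    f=lambda p:np.r_[ext(sc,*p)-a,ext(sd,*p)-b]
    q=least_squares(f,[600,0,60,r]); print(n,'free',q.x.round(1),q.fun.round(1))
    q2=least_squares(lambda p:f([p[0],p[1],h,r]),[600,0]); print('  fixed',q2.x.round(1),q2.fun.round(1))
    X,er=tri((sc,*g1),(sd,*g2)); d=X[:2]-q2.x
    print('  grip',X.round(1),np.round(er,1),'exp z',gh,'dist',np.hypot(*d).round(1),'exp',gr,'az',np.degrees(np.arctan2(d[1],d[0])).round(1))
X=tri((sc,*A(285,135)),(sd,*C(158,137))); print('shelf corner',X)
E
python3 m.py
```

```text
large free [711.3 -20.2  65.5  79.1] [-0.7  0.7  0.6 -0.5  0.1 -0.1  0.4 -0.3]
  fixed [712.6 -18.2] [-1.8  1.2  0.1 -0.  -0.5  0.9  0.1  0.2]
  grip [ 636.  -141.9   87. ] [3.1 3.1] exp z 84 dist 145.4 exp 142 az -121.8
mid free [ 658.1 -333.9   62.    65.6] [-0.3  0.3  0.2 -1.3 -0.4 -0.1  0.4  0.4]
  fixed [ 659.4 -332.2] [-1.5  0.6 -0.3 -0.7 -1.   1.1  0.   1.2]
  grip [ 532.8 -363.7   81. ] [1.6 1.6] exp z 80 dist 130.5 exp 128 az -166.0
small free [648.4 301.7  59.9  53.6] [-0.4  0.5 -0.1 -1.1 -0.1 -0.5  0.6  0.5]
  fixed [650.8 306.1] [-1.2  0.4 -0.1 -0.8 -0.   0.2  0.9  1.1]
  grip [525.7 279.4  80. ] [1.6 1.6] exp z 76 dist 128.0 exp 125 az -168.0
shelf corner (array([ 574.2756723 , -161.92484369,  230.91409761]), [np.float64(1.3283309637290703), np.float64(1.3283309637289902)])
```

```bash
cat >> m.py <<'E'
print('---')
for n,z,a,b in [('dye base',0,B(88,225),D(413,165)),('tape',0,B(218,455),D(262,360)),('jar front base',0,B(300,560),D(187,470)),('jar back base',0,B(262,165),None),('cup',0,B(347,145),None),
 ('pinkjar top',229,None,(370,178)),('brush',0,A(173,505),None),('dye top',225,B(60,38),(313,146)),('pink jar base',229,(382,192),(369,195)),('funnel',0,A(650,345),None),('greenjar',0,A(512,275),C(510,505)),('bottle orange base',229,(409,178),None),('shelf far front',229,None,(330,184))]:
    print(n,*( plane(s,*p,z)[:2].round() for s,p in ((sc,a),(sd,b)) if p is not None))
E
python3 m.py | sed -n '/---/,$p'
```

```text
---
dye base [600. 507.] [595. 501.]
tape [429. 173.] [442. 176.]
jar front base [379.  41.] [383.  36.]
jar back base [789. 442.]
cup [874. 396.]
pinkjar top [722.  79.]
brush [ 420. -183.]
dye top [581. 486.] [589. 444.]
pink jar base [ 612. -111.] [685. -51.]
funnel [ 790. -396.]
greenjar [ 802. -274.] [ 798. -288.]
bottle orange base [ 726. -139.]
shelf far front [586.  46.]
```

```bash
cat > plan.py <<'E'
from h import *
def Rcur():
    return Ro.from_euler('xyz',arm.read_state()['orientation'])
def plan(segs,R=None,n=10):
    """segs: list of (world delta mm, spin total rad, rows)"""
    R=R or Rcur(); lin=[];sp=[]; acc=np.zeros(3); 
    for d,s,k in segs:
        tgt=acc+np.array(d,float); left=float(s)
        for i in range(k):
            a=R.inv().apply((tgt-acc)/(k-i)/1000); a=np.round(a,3); a[a==0]=0
            q=round(left/(k-i),3); left-=q
            acc=acc+R.apply(a)*1000; R=R*Ro.from_euler('z',q)
            lin.append(a.tolist());sp.append(q)
    print('"linear":',lin); print('"spin":',sp, 'rows',len(sp),'acc',acc.round(1),'maxlin',np.abs(lin).max(),'norm',max(np.linalg.norm(x) for x in lin))
def st():
    s=arm.read_state(); R=Ro.from_euler('xyz',s['orientation']).as_matrix()
    print('t %.2f'%s['time'],'tcp',s['tcp_pos'].round(1),'rpy',np.degrees(s['orientation']).round(1),'F',s['contact_force'].round(1),'T',s['torque'].round(2),'w %.3f'%s['grip_width'],'q',s['joint_positions'].round(3))
    z=R[:,2];print('toolz az %.1f tilt %.1f jaw az %.1f el %.1f'%(np.degrees(np.arctan2(z[1],z[0])),np.degrees(np.arccos(-z[2])),np.degrees(np.arctan2(R[1,1],R[0,1])),np.degrees(np.arcsin(R[2,1]))))
E
python3 - <<'E'
from plan import *
plan([([-60,40,30],-.45,3),([-39,239,-40],-1.0,7)])
E
```

```text
"linear": [[0.013, -0.02, -0.01], [0.016, -0.018, -0.01], [0.019, -0.015, -0.01], [0.033, 0.01, 0.006], [0.031, 0.014, 0.006], [0.029, 0.019, 0.006], [0.026, 0.023, 0.006], [0.023, 0.026, 0.005], [0.019, 0.029, 0.006], [0.014, 0.032, 0.005]]
"spin": [-0.15, -0.15, -0.15, -0.143, -0.143, -0.143, -0.143, -0.143, -0.142, -0.143] rows 10 acc [-99.2 278.9  -9.8] maxlin 0.033 norm 0.0352845575287547
```

Emit:
step_arm([
  [0.013,-0.02,-0.01],
  [0.016,-0.018,-0.01],
  [0.019,-0.015,-0.01],
  [0.033,0.01,0.003],
  [0.031,0.014,0.003],
  [0.029,0.019,0.003],
  [0.026,0.023,0.006],
  [0.023,0.026,0.008],
  [0.019,0.029,0.008],
  [0.014,0.032,0.009],
], spin=[-0.15,-0.15,-0.15,-0.143,-0.143,-0.143,-0.143,-0.143,-0.142,-0.143], grip=[0.06,0.06,0.06,0.06,0.06,0.06,0.06,0.06,0.06,0.06], newtons=60)

```text
time: 1.15
tcp_pos: [525.3, 280.2, 220.9]
orientation: [-3.142, -0.0, 3.027]
contact_force: [0.6, 0.4, -0.1]
grip_width: 0.704
```

Run:
```python
from plan import *
st()
snap('wrist','w1')
```

```text
t 1.15 tcp [525.3 280.2 220.9] rpy [-180.    -0.   173.4] F [ 0.6  0.4 -0.1] T [-0.03 -0.09  0.  ] w 0.704 q [ 0.358  0.158  1.618 -0.     1.366 -1.098]
toolz az -154.1 tilt 0.0 jaw az 83.4 el -0.0
```

View pics/w1.png

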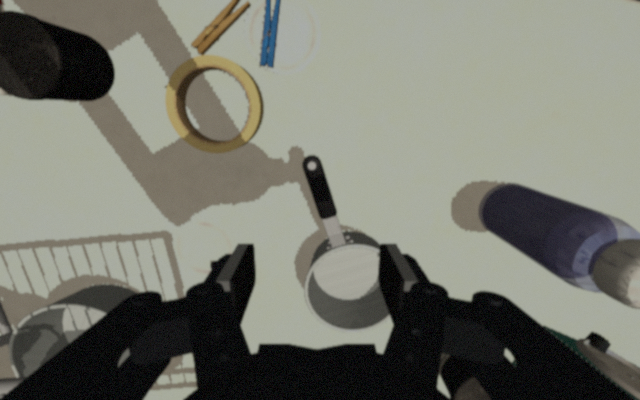

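Run:
```python
from plan import *
crop('w1',280,140,420,340,4,'w1c')
import m
w=load('w1')
```

```text
large free [711.3 -20.2  65.5  79.1] [-0.7  0.7  0.6 -0.5  0.1 -0.1  0.4 -0.3]
  fixed [712.6 -18.2] [-1.8  1.2  0.1 -0.  -0.5  0.9  0.1  0.2]
  grip [ 636.  -141.9   87. ] [3.1 3.1] exp z 84 dist 145.4 exp 142 az -121.8
mid free [ 658.1 -333.9   62.    65.6] [-0.3  0.3  0.2 -1.3 -0.4 -0.1  0.4  0.4]
  fixed [ 659.4 -332.2] [-1.5  0.6 -0.3 -0.7 -1.   1.1  0.   1.2]
  grip [ 532.8 -363.7   81. ] [1.6 1.6] exp z 80 dist 130.5 exp 128 az -166.0
small free [648.4 301.7  59.9  53.6] [-0.4  0.5 -0.1 -1.1 -0.1 -0.5  0.6  0.5]
  fixed [650.8 306.1] [-1.2  0.4 -0.1 -0.8 -0.   0.2  0.9  1.1]
  grip [525.7 279.4  80. ] [1.6 1.6] exp z 76 dist 128.0 exp 125 az -168.0
shelf corner (array([ 574.2756723 , -161.92484369,  230.91409761]), [np.float64(1.3283309637290703), np.float64(1.3283309637289902)])
---
dye base [600. 507.] [595. 501.]
tape [429. 173.] [442. 176.]
jar front base [379.  41.] [383.  36.]
jar back base [789. 442.]
cup [874. 396.]
pinkjar top [722.  79.]
brush [ 420. -183.]
dye top [581. 486.] [589. 444.]
pink jar base [ 612. -111.] [685. -51.]
funnel [ 790. -396.]
greenjar [ 802. -274.] [ 798. -288.]
bottle orange base [ 726. -139.]
shelf far front [586.  46.]
```

View pics/w1c.png

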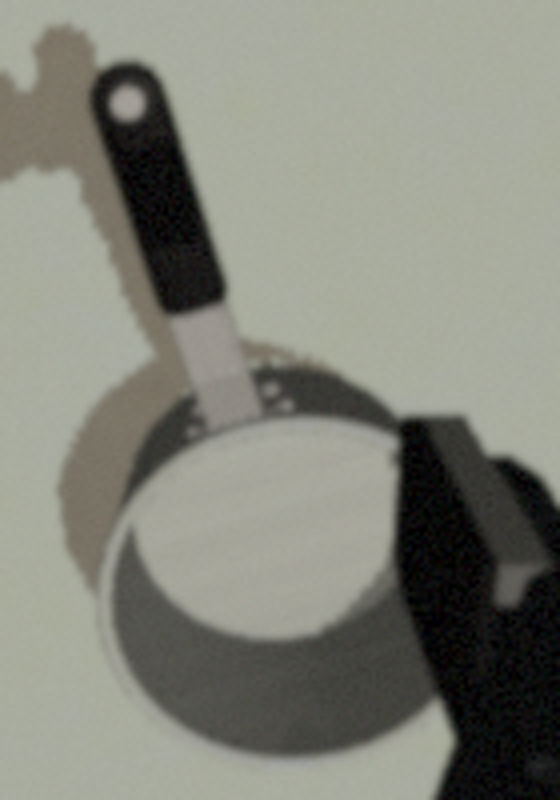

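```bash
cat > meas.py <<'E'
from plan import *
w=load('w1'); sc=load('scene0'); sd=load('side0')
f=lambda u,v:(280+u/4-.4,140+v/4-.4)
g=f(160,190)
print(tri((w,*g),(sc,220+197/4-.4,130+279/4-.4),(sd,230+363/5-.4,160+189/5-.4)))
print(tri((w,*g),(sc,220+197/4-.4,130+279/4-.4)),tri((w,*g),(sd,230+363/5-.4,160+189/5-.4)))
o=plane(w,*f(124,68),79);i=plane(w,*f(195,308),73); print(o,i,np.degrees(np.arctan2(*(o-i)[1::-1])),np.linalg.norm(o-i),(o+i)/2)
E
python3 meas.py
```

```text
(array([526.02358906, 282.14102219,  78.43446907]), [np.float64(1.5234695229582444), np.float64(2.0391540712286074), np.float64(1.8279837963860506)])
(array([526.49021633, 282.38786616,  75.79301414]), [np.float64(1.2137048260200813), np.float64(1.2137048260201269)]) (array([525.73334737, 283.12305479,  79.5294281 ]), [np.float64(1.1512107631779283), np.float64(1.151210763177888)])
[495.25137359 278.16121281  79.        ] [556.82173438 288.2415037   73.        ] -170.70203219763445 62.67791950086917 [526.03655398 283.20135826  76.        ]
```

Run:
```python
from plan import *
crop('wrist0',290,230,370,350,6,'w0c')
```

```text
(no output)
```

View pics/w0c.png

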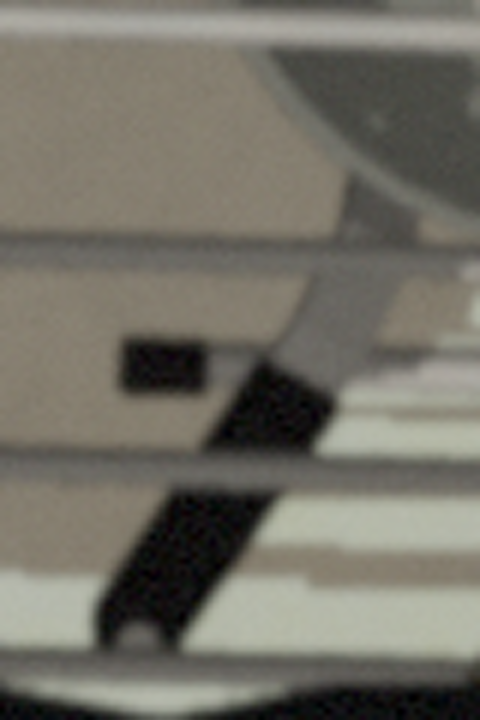

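Run:
```python
from plan import *
from scipy.optimize import least_squares
w=load('wrist0')
f=lambda u,v:(290+u/6-.4,230+v/6-.4)
i=plane(w,*f(300,380),81);o=plane(w,*f(135,640),87);p=plane(w,*f(264,430),82);q=plane(w,*f(178,565),86)
print(i,o,np.linalg.norm(o-i),np.degrees(np.arctan2(*(o-i)[1::-1])),np.degrees(np.arctan2(*(q-p)[1::-1])))
c=np.array([712.6,-18.2,64]); 
for X in (i,o,(i+o)/2,p,q): d=X-c; print(np.hypot(d[0],d[1]),np.degrees(np.arctan2(d[1],d[0])))
a=np.linspace(0,6.28,200)
def ext(x,y):
    P=np.array([proj(w,[x+82*np.cos(t),y+82*np.sin(t),64]) for t in a]); return np.array([P[:,0].min(),P[:,0].max(),P[:,1].min(),P[:,1].max()])
print(ext(712.6,-18.2),ext(711,-20))
print('shelf front x at edge col 235 row 200, z 222:',plane(w,228,200,222),plane(w,244,200,222),plane(w,228,60,222),plane(w,238,320,222))
```

```text
[ 648.53553367 -116.89555826   81.        ] [ 619.13156346 -166.88178974   87.        ] 58.30280268716434 -120.4658043443478 -121.26794077415974
117.66507156825861 -122.98808397863638
175.62067995895012 -122.15541954218624
146.63915557554571 -122.48947979538394
129.079178814456 -123.03329096436093
158.571561704458 -122.70488056044917
[323.02060225 483.07739602 117.23926178 271.03362699] [321.46275908 481.24872411 119.17837675 272.49681715]
shelf front x at edge col 235 row 200, z 222: [579.48033662  26.44256844 222.        ] [587.57541513  26.44802382 222.        ] [584.57053188  91.70826639 222.        ] [579.63405537 -44.47759397 222.        ]
```

Emit:
step_arm([
  [-0.001,0.003,0.02],
  [0,0,0.025],
  [0,0,0.025],
  [0,0,0.03],
  [0,0,0.03],
  [0,0,0.025],
  [0,0,0.008],
  [0,0,0],
  [0,0,0],
  [0,0,0],
], spin=[-0.1,-0.1,-0.09,0,0,0,0,0,0,0], grip=[0.06,0.06,0.06,0.06,0.06,0.06,0.06,0.06,0.0,0.0], newtons=60)

```text
time: 2.2
tcp_pos: [528.6, 282.2, 60.3]
orientation: [3.141, 0.003, -2.973]
contact_force: [-0.2, 0.5, 0.1]
grip_width: 0.374
```

Run:
```python
from plan import *
st()
snap('wrist','w2')
```

```text
t 2.20 tcp [528.6 282.2  60.3] rpy [ 180.     0.2 -170.3] F [-0.2  0.5  0.1] T [-0.   -0.02  0.01] w 0.374 q [ 0.359  0.335  1.729 -0.     1.074 -1.381]
toolz az 20.4 tilt 0.2 jaw az 99.7 el 0.0
```

View pics/w2.png

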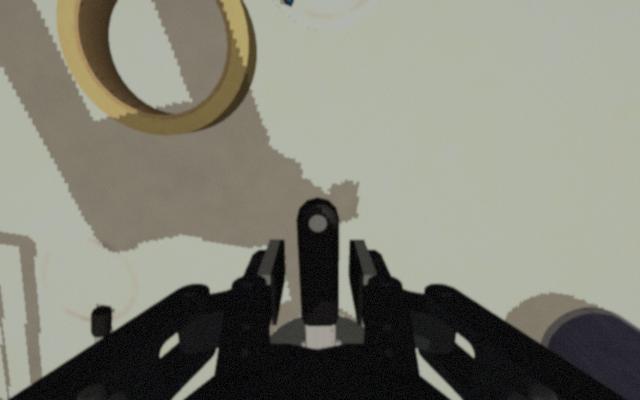

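Emit:
step_arm([
  [0,0,0],
  [0,0,0],
  [0,0,0],
  [0,0,-0.005],
  [0,0,-0.01],
  [0,0,0],
  [0,0,0],
  [0,0,0],
  [0,0,0],
  [0,0,0],
], spin=[0,0,0,0,0,0.1,0.12,0.12,0.12,0.09], grip=[0,0,0,0,0,0,0,0,0,0], newtons=100)

```text
time: 3.25
tcp_pos: [526.7, 281.6, 73.3]
orientation: [-3.141, -0.001, 2.756]
contact_force: [-0.1, 0.2, -1.6]
grip_width: 0.184
```

Run:
```python
from plan import *
st()
snap('wrist','w3');snap('side','d3');crop('side3' if 0 else 'd3',240,150,440,270,4,'d3c')
```

```text
t 3.25 tcp [526.7 281.6  73.3] rpy [-1.800e+02 -1.000e-01  1.579e+02] F [-0.1  0.2 -1.6] T [0.1  0.19 0.02] w 0.184 q [ 0.359  0.316  1.725  0.     1.101 -0.827]
toolz az -165.6 tilt 0.1 jaw az 67.9 el -0.0
```

View pics/d3c.png

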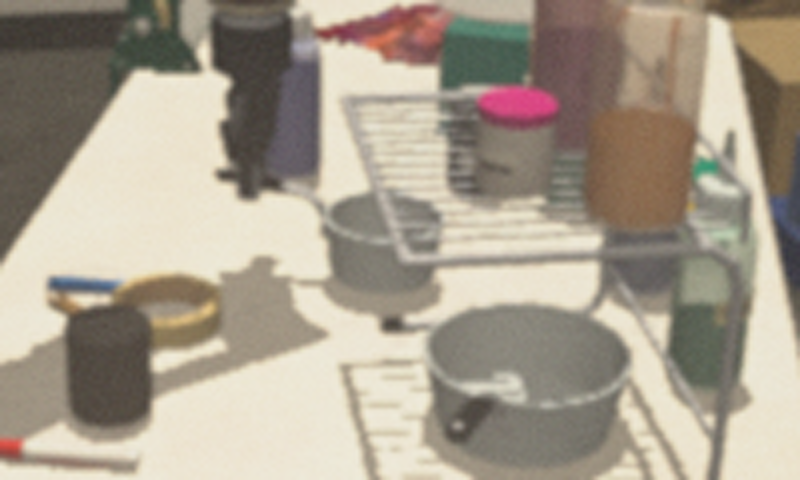

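Emit:
step_arm([
  [0,0,0.005],
  [0,0,0.004],
  [0,0,0.003],
  [0,0,0.002],
  [0,0,0.001],
  [0,0,0],
  [0,0,0],
  [0,0,0],
  [0,0,0],
  [0,0,-0.02],
], spin=[0,0,0,0,0,0,0,0,0,0], grip=[0,0,0,0,0,0,0.06,0.06,0.06,0.06])

```text
time: 4.35
tcp_pos: [524.8, 280.7, 75.3]
orientation: [-3.137, -0.005, 2.761]
contact_force: [-0.0, 0.3, -0.2]
grip_width: 0.703
```

Run:
```python
from plan import *
st()
```

```text
t 4.35 tcp [524.8 280.7  75.3] rpy [-179.8   -0.3  158.2] F [-0.   0.3 -0.2] T [-0.   -0.03  0.06] w 0.703 q [ 0.359  0.313  1.726 -0.     1.11  -0.831]
toolz az -158.8 tilt 0.4 jaw az 68.2 el -0.2
```

Emit:
step_arm([
  [0,0,-0.03],
  [0,0,-0.05],
  [0,0,-0.05],
  [0,0,-0.05],
  [0,0,-0.05],
  [0,0,-0.05],
  [0,0,-0.05],
  [0,0,-0.05],
  [0,0,-0.05],
  [0,0,-0.05],
], spin=[0,0,0,0,0,0,0,0,0,0], grip=[0.06,0.06,0.06,0.06,0.06,0.06,0.06,0.06,0.06,0.06])

```text
time: 5.35
tcp_pos: [526.8, 281.5, 560.4]
orientation: [3.141, 0.0, 2.761]
contact_force: [0.8, 1.0, 0.6]
grip_width: 0.701
```

Run:
```python
from plan import *
st()
snap('side','d4'); snap('wrist','w4'); snap('scene','s4')
```

```text
t 5.35 tcp [526.8 281.5 560.4] rpy [180.    0.  158.2] F [0.8 1.  0.6] T [ 0.02 -0.02  0.01] w 0.701 q [ 0.359  0.174  0.972 -0.     1.995 -0.831]
toolz az 19.6 tilt 0.0 jaw az 68.2 el 0.0
```

View pics/w4.png

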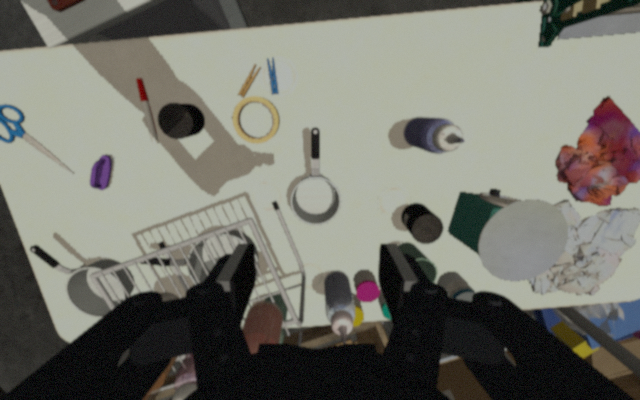

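View pics/d4.png

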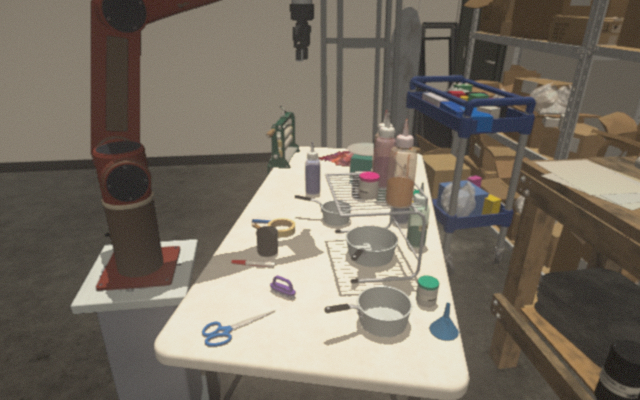

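Emit:
step_arm([
  [0,-0.011,-0.04],
  [0,-0.011,-0.04],
  [0,0,-0.05],
  [0,0,-0.05],
  [0,0,-0.05],
  [0,0,-0.05],
  [0,0,-0.05],
  [0,0,-0.05],
  [0,0,-0.05],
  [0,0,-0.05],
], spin=[0,0,0,0,0,0,0,0,0,0], grip=[0.06,0.06,0.06,0.06,0.06,0.06,0.06,0.06,0.06,0.06])

```text
time: 6.5
tcp_pos: [403.4, 201.2, 835.1]
orientation: [3.096, 0.026, 2.76]
contact_force: [-0.3, -0.2, -0.5]
grip_width: 0.704
```

Run:
```python
from plan import *
st()
```

```text
t 6.50 tcp [403.4 201.2 835.1] rpy [177.4   1.5 158.1] F [-0.3 -0.2 -0.5] T [-0.03  0.05  0.01] w 0.704 q [ 0.272  0.355  0.091  0.043  2.647 -0.879]
toolz az 38.5 tilt 3.0 jaw az 68.2 el 2.6
```

Run:
```python
from plan import *
plan([([-350,-100,330],0,10)])
```

```text
"linear": [[0.028, -0.021, -0.035], [0.028, -0.021, -0.035], [0.028, -0.021, -0.035], [0.028, -0.021, -0.035], [0.028, -0.021, -0.035], [0.028, -0.021, -0.034], [0.028, -0.02, -0.035], [0.028, -0.021, -0.034], [0.027, -0.02, -0.035], [0.028, -0.021, -0.034]]
"spin": [0.0, 0.0, 0.0, 0.0, 0.0, 0.0, 0.0, 0.0, 0.0, 0.0] rows 10 acc [-350.2 -100.3  329.9] maxlin 0.035 norm 0.04949747468305833
```

Emit:
step_arm([
  [0.028,-0.021,-0.035],
  [0.028,-0.021,-0.035],
  [0.028,-0.021,-0.035],
  [0.028,-0.021,-0.035],
  [0.028,-0.021,-0.035],
  [0.028,-0.021,-0.035],
  [0,0,0],
  [0,0,0],
  [0,0,0],
  [0,0,0],
], spin=[0,0,0,0,0,0,0,0,0,0], grip=[0.06,0.06,0.06,0.06,0.06,0.06,0.06,0.06,0.06,0.06])

```text
time: 7.5
tcp_pos: [257.0, 189.9, 922.3]
orientation: [2.957, 0.211, 2.737]
contact_force: [0.1, 0.7, 0.4]
grip_width: 0.7
```

Run:
```python
from plan import *
st()
```

```text
t 7.50 tcp [257.  189.9 922.3] rpy [169.4  12.1 156.8] F [0.1 0.7 0.4] T [-0.06  0.2   0.03] w 0.700 q [ 0.414  0.125  0.09  -0.052  2.647 -0.821]
toolz az 18.6 tilt 16.0 jaw az 69.1 el 10.3
```

Run:
```python
from plan import *
R=Rcur(); ax=np.array([np.sin(np.radians(18.6)),-np.cos(np.radians(18.6)),0])
# tilt forward: z tool down -> toward az ; rotation about axis ax sign check
t=Ro.from_rotvec(ax*np.radians(2.3)); z=(t*R).apply([0,0,1]); print(np.degrees(np.arccos(-z[2])))
L=[]
for i in range(9):
    L.append(R.inv().apply(np.array([-42,-18.5,13])/1000).round(3).tolist()); 
    R=(t if z[2]>R.apply([0,0,1])[2] or i else t.inv())*R
print(L, np.degrees(np.arccos(-R.apply([0,0,1])[2])))
```

```text
18.305211174890953
[[0.028, -0.029, -0.025], [0.027, -0.029, -0.027], [0.026, -0.028, -0.028], [0.025, -0.027, -0.03], [0.024, -0.026, -0.031], [0.024, -0.026, -0.033], [0.022, -0.025, -0.034], [0.021, -0.024, -0.035], [0.02, -0.023, -0.037]] 36.705210848146145
```

Emit:
step_arm([
  [0.028,-0.029,-0.025],
  [0.027,-0.029,-0.027],
  [0.026,-0.028,-0.028],
  [0.025,-0.027,-0.03],
  [0.024,-0.026,-0.031],
  [0.024,-0.026,-0.033],
  [0,0,0],
  [0,0,0],
  [0,0,0],
  [0,0,0],
], spin=[0,0,0,0,0,0,0,0,0,0], grip=[0.06,0.06,0.06,0.06,0.06,0.06,0.06,0.06,0.06,0.06])

```text
time: 8.5
tcp_pos: [96.1, 159.4, 960.9]
orientation: [2.865, 0.345, 2.702]
contact_force: [-0.1, 0.5, -0.1]
grip_width: 0.702
```

Run:
```python
from plan import *
st()
```

```text
t 8.50 tcp [ 96.1 159.4 960.9] rpy [164.2  19.7 154.8] F [-0.1  0.5 -0.1] T [-0.08  0.2  -0.07] w 0.702 q [ 1.240e+00  2.000e-03  9.000e-02 -8.370e-01  2.647e+00 -7.600e-01]
toolz az 14.8 tilt 25.1 jaw az 70.3 el 14.9
```

Run:
```python
from plan import *
plan([([80,5,-30],0,3),([370,110,-200],0,9)])
```

```text
"linear": [[-0.019, 0.008, 0.02], [-0.019, 0.007, 0.02], [-0.018, 0.008, 0.021], [-0.023, 0.019, 0.038], [-0.023, 0.019, 0.038], [-0.023, 0.019, 0.038], [-0.022, 0.019, 0.038], [-0.023, 0.019, 0.039], [-0.022, 0.019, 0.038], [-0.023, 0.018, 0.039], [-0.022, 0.019, 0.038], [-0.023, 0.018, 0.039]]
"spin": [0.0, 0.0, 0.0, 0.0, 0.0, 0.0, 0.0, 0.0, 0.0, 0.0, 0.0, 0.0] rows 12 acc [ 450.5  114.8 -230.5] maxlin 0.039 norm 0.04910193478876367
```

Emit:
step_arm([
  [-0.019,0.008,0.02],
  [-0.019,0.007,0.02],
  [-0.018,0.008,0.021],
  [-0.023,0.019,0.038],
  [-0.023,0.019,0.038],
  [-0.023,0.019,0.038],
  [-0.023,0.019,0.038],
  [-0.023,0.019,0.038],
  [-0.023,0.019,0.038],
  [-0.023,0.019,0.038],
], spin=[0,0,0,0,0,0,0,0,0,0], grip=[0.06,0.06,0.06,0.06,0.06,0.06,0.06,0.06,0.06,0.06])

```text
time: 9.5
tcp_pos: [457.9, 247.7, 783.2]
orientation: [2.865, 0.347, 2.701]
contact_force: [0.3, 0.2, 1.0]
grip_width: 0.698
```

Run:
```python
from plan import *
st()
plan([([210,65,-50],0,5),([200,70,140],0,5)])
```

```text
t 9.50 tcp [457.9 247.7 783.2] rpy [164.2  19.9 154.8] F [0.3 0.2 1. ] T [-0.03  0.17  0.01] w 0.698 q [ 0.378 -0.089  0.841 -0.057  1.952 -0.834]
toolz az 14.6 tilt 25.2 jaw az 70.3 el 14.9
"linear": [[-0.027, 0.023, 0.028], [-0.027, 0.023, 0.028], [-0.027, 0.023, 0.028], [-0.027, 0.023, 0.027], [-0.028, 0.023, 0.028], [-0.038, 0.033, -0.007], [-0.038, 0.033, -0.007], [-0.038, 0.033, -0.008], [-0.038, 0.033, -0.007], [-0.038, 0.033, -0.008]]
"spin": [0.0, 0.0, 0.0, 0.0, 0.0, 0.0, 0.0, 0.0, 0.0, 0.0] rows 10 acc [410.7 135.   90.4] maxlin 0.038 norm 0.05096076922496363
```

Run:
```python
from plan import *
plan([([195,65,-150],0,5),([200,65,140],0,5)])
```

```text
"linear": [[-0.018, 0.017, 0.045], [-0.018, 0.017, 0.045], [-0.018, 0.017, 0.044], [-0.017, 0.017, 0.045], [-0.018, 0.016, 0.044], [-0.038, 0.032, -0.007], [-0.038, 0.032, -0.008], [-0.039, 0.032, -0.007], [-0.038, 0.032, -0.008], [-0.039, 0.032, -0.007]]
"spin": [0.0, 0.0, 0.0, 0.0, 0.0, 0.0, 0.0, 0.0, 0.0, 0.0] rows 10 acc [395.3 129.3 -10.2] maxlin 0.045 norm 0.05136146415358503
```

Emit:
step_arm([
  [-0.018,0.017,0.043],
  [-0.018,0.017,0.043],
  [-0.018,0.017,0.043],
  [-0.018,0.017,0.043],
  [-0.018,0.017,0.043],
  [-0.037,0.032,-0.007],
  [-0.037,0.032,-0.007],
  [-0.037,0.032,-0.007],
  [-0.037,0.032,-0.007],
  [-0.037,0.032,-0.007],
], spin=[0,0,0,0,0,0,0,0,0,0], grip=[0.06,0.06,0.06,0.06,0.06,0.06,0.06,0.06,0.06,0.06])

```text
time: 10.5
tcp_pos: [764.7, 344.0, 690.1]
orientation: [2.827, 0.378, 2.692]
contact_force: [1.7, 0.7, -2.8]
grip_width: 0.699
```

Run:
```python
from plan import *
st()
snap('side','d5');snap('scene','s5')
```

```text
t 10.50 tcp [764.7 344.  690.1] rpy [162.   21.7 154.3] F [ 1.7  0.7 -2.8] T [-0.03  0.21  0.04] w 0.699 q [ 0.342  0.679  0.098 -0.033  1.879 -0.858]
toolz az 15.7 tilt 27.9 jaw az 71.1 el 16.7
```

View pics/s5.png

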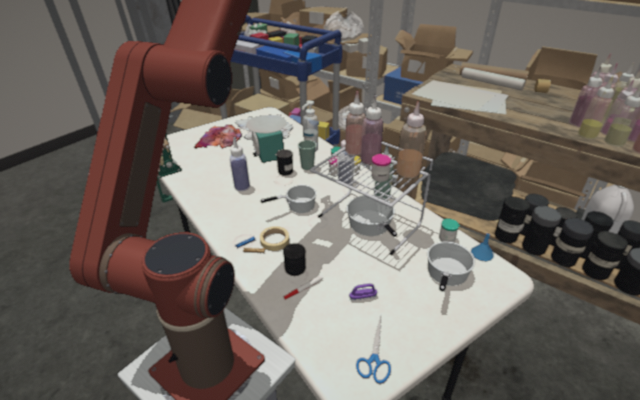

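Run:
```python
from plan import *
plan([([350,135,320],0,10)])
```

```text
"linear": [[-0.036, 0.032, -0.01], [-0.036, 0.032, -0.01], [-0.036, 0.032, -0.01], [-0.036, 0.033, -0.01], [-0.036, 0.032, -0.011], [-0.035, 0.033, -0.01], [-0.036, 0.032, -0.011], [-0.035, 0.033, -0.01], [-0.036, 0.032, -0.011], [-0.035, 0.033, -0.01]]
"spin": [0.0, 0.0, 0.0, 0.0, 0.0, 0.0, 0.0, 0.0, 0.0, 0.0] rows 10 acc [349.9 135.3 319.9] maxlin 0.036 norm 0.04984977432245807
```

Emit:
step_arm([
  [-0.036,0.032,-0.01],
  [-0.036,0.032,-0.01],
  [-0.036,0.032,-0.01],
  [-0.036,0.032,-0.008],
  [-0.036,0.032,-0.007],
  [-0.036,0.032,-0.006],
  [-0.036,0.032,-0.005],
  [-0.036,0.032,-0.004],
  [-0.036,0.032,-0.003],
  [0,0,0],
], spin=[0,0,0,0,0,0,0,0,0,0], grip=[0.06,0.06,0.06,0.06,0.06,0.06,0.06,0.06,0.06,0.06])

```text
time: 11.6
tcp_pos: [834.9, 353.1, 772.8]
orientation: [2.548, 0.584, 2.582]
contact_force: [-0.5, -0.2, -0.2]
grip_width: 0.703
```

Run:
```python
from plan import *
st()
```

```text
t 11.60 tcp [834.9 353.1 772.8] rpy [146.   33.4 147.9] F [-0.5 -0.2 -0.2] T [-0.13  0.38  0.01] w 0.703 q [ 0.309  0.657  0.088  0.013  1.589 -0.88 ]
toolz az 18.7 tilt 46.2 jaw az 78.3 el 27.8
```

Run:
```python
from plan import *
R=Rcur().as_matrix(); x,y=R[2,0],R[2,1]
# y' = -sin(p) x + cos(p) y ; z-comp zero
p=np.arctan2(y,x); print('spin',p,p-np.pi,p+np.pi)
sd=load('side0')
for zz in range(300,600,20): print(zz,proj(sd,[726,-139,zz]).round(),end=' ')
print()
Rn=Rcur()*Ro.from_euler('z',p); print(Rn.as_matrix().round(3))
plan([([-310,-200,-90],p,8),([-75,-520,-330],0,13)])
```

```text
spin 2.438711983899177 -0.7028806696906162 5.58030463748897
300 [394. 183.] 320 [394. 176.] 340 [395. 169.] 360 [396. 162.] 380 [396. 155.] 400 [397. 148.] 420 [398. 140.] 440 [398. 133.] 460 [399. 125.] 480 [400. 117.] 500 [400. 110.] 520 [401. 101.] 540 [402.  93.] 560 [403.  85.] 580 [403.  77.] 
[[ 0.655  0.32   0.684]
 [ 0.222 -0.947  0.231]
 [ 0.722 -0.    -0.692]]
"linear": [[0.023, -0.034, -0.025], [0.011, -0.039, -0.024], [-0.001, -0.041, -0.025], [-0.013, -0.038, -0.024], [-0.024, -0.033, -0.025], [-0.033, -0.024, -0.024], [-0.038, -0.013, -0.025], [-0.041, -0.001, -0.024], [-0.031, 0.036, 0.004], [-0.031, 0.036, 0.004], [-0.031, 0.036, 0.004], [-0.031, 0.036, 0.004], [-0.031, 0.036, 0.005], [-0.031, 0.036, 0.004], [-0.031, 0.036, 0.005], [-0.031, 0.036, 0.004], [-0.031, 0.036, 0.005], [-0.031, 0.036, 0.004], [-0.031, 0.036, 0.005], [-0.031, 0.036, 0.004], [-0.031, 0.037, 0.005]]
"spin": [0.305, 0.305, 0.305, 0.305, 0.305, 0.305, 0.304, 0.305, 0.0, 0.0, 0.0, 0.0, 0.0, 0.0, 0.0, 0.0, 0.0, 0.0, 0.0, 0.0, 0.0] rows 21 acc [-385.  -720.4 -420.9] maxlin 0.041 norm 0.04852834223420371
```

```bash
cat > plan24.py <<'E'
from plan import *
E
python3 - <<'E'
from plan import *
plan([([-310,-200,-90],1.2,8),([-78*2/16,-546*2/16,-524*2/16],.3,2),([-78*7/16,-546*7/16,-524*7/16],.94,7),([-78*7/16,-546*7/16,-524*7/16],0,7)])
E
```

```text
"linear": [[0.023, -0.034, -0.025], [0.017, -0.037, -0.024], [0.011, -0.039, -0.025], [0.006, -0.04, -0.024], [-0.001, -0.041, -0.025], [-0.006, -0.04, -0.024], [-0.013, -0.038, -0.025], [-0.018, -0.037, -0.024], [-0.04, -0.022, 0.011], [-0.044, -0.017, 0.012], [-0.045, -0.01, 0.011], [-0.046, -0.003, 0.011], [-0.046, 0.003, 0.012], [-0.045, 0.009, 0.011], [-0.044, 0.015, 0.012], [-0.042, 0.02, 0.011], [-0.038, 0.026, 0.012], [-0.034, 0.031, 0.011], [-0.034, 0.031, 0.011], [-0.035, 0.031, 0.012], [-0.034, 0.031, 0.011], [-0.035, 0.031, 0.012], [-0.034, 0.03, 0.011], [-0.035, 0.031, 0.012]]
"spin": [0.15, 0.15, 0.15, 0.15, 0.15, 0.15, 0.15, 0.15, 0.15, 0.15, 0.134, 0.134, 0.134, 0.134, 0.135, 0.134, 0.135, 0.0, 0.0, 0.0, 0.0, 0.0, 0.0, 0.0] rows 24 acc [-388.3 -746.9 -615.2] maxlin 0.046 norm 0.04867237409455183
```

Emit:
step_arm([
  [0.023,-0.034,-0.025],
  [0.017,-0.037,-0.024],
  [0.011,-0.039,-0.025],
  [0.006,-0.04,-0.024],
  [-0.001,-0.041,-0.025],
  [-0.006,-0.04,-0.024],
  [-0.013,-0.038,-0.025],
  [-0.018,-0.037,-0.024],
  [-0.04,-0.022,0.011],
  [-0.044,-0.017,0.012],
], spin=[0.149,0.149,0.149,0.149,0.149,0.149,0.149,0.149,0.149,0.149], grip=[0.05,0.05,0.05,0.05,0.05,0.05,0.05,0.05,0.05,0.05])

```text
time: 12.6
tcp_pos: [578.2, 73.9, 650.1]
orientation: [2.394, -0.35, 1.542]
contact_force: [1.3, 0.7, -0.7]
grip_width: 0.586
```

Run:
```python
from plan import *
st()
R=Rcur().as_matrix(); p=np.arctan2(R[2,1],R[2,0]); print(p)
d=np.array([447,-393,159])-arm.read_state()['tcp_pos']; print(d)
plan([(d*.45,p,7),(d*.55,0,8)])
```

```text
t 12.60 tcp [578.2  73.9 650.1] rpy [137.2 -20.1  88.4] F [ 1.3  0.7 -0.7] T [-0.09  0.32 -0.02] w 0.586 q [-0.238 -0.437  1.547  0.411  1.325 -0.023]
toolz az 18.7 tilt 46.4 jaw az -19.3 el 39.7
1.07761914629487
[-131.1858039  -466.86146724 -491.12541705]
"linear": [[-0.039, -0.019, 0.009], [-0.042, -0.012, 0.009], [-0.043, -0.006, 0.009], [-0.043, 0.001, 0.009], [-0.043, 0.007, 0.009], [-0.041, 0.014, 0.009], [-0.039, 0.02, 0.009], [-0.037, 0.028, 0.01], [-0.037, 0.027, 0.01], [-0.038, 0.028, 0.01], [-0.037, 0.027, 0.009], [-0.038, 0.028, 0.01], [-0.037, 0.027, 0.009], [-0.038, 0.028, 0.01], [-0.037, 0.027, 0.009]]
"spin": [0.154, 0.154, 0.154, 0.154, 0.154, 0.154, 0.154, 0.0, 0.0, 0.0, 0.0, 0.0, 0.0, 0.0, 0.0] rows 15 acc [-131.3 -466.3 -491. ] maxlin 0.043 norm 0.04824935232725927
```

Emit:
step_arm([
  [-0.039,-0.019,0.009],
  [-0.042,-0.012,0.009],
  [-0.043,-0.006,0.009],
  [-0.043,0.001,0.009],
  [-0.043,0.007,0.009],
  [-0.041,0.014,0.009],
  [-0.039,0.02,0.009],
  [-0.037,0.028,0.01],
  [-0.037,0.027,0.01],
  [-0.038,0.028,0.01],
], spin=[0.149,0.149,0.149,0.149,0.149,0.149,0.149,0.035,0,0], grip=[0.05,0.05,0.05,0.05,0.05,0.05,0.05,0.05,0.05,0.05])

```text
time: 13.6
tcp_pos: [497.7, -238.7, 328.1]
orientation: [3.136, -0.805, 0.332]
contact_force: [0.2, -0.2, -0.4]
grip_width: 0.586
```

Run:
```python
from plan import *
st()
snap('wrist','w6')
R=Rcur().as_matrix(); p=np.arctan2(R[2,1],R[2,0]); print(p)
```

```text
t 13.60 tcp [ 497.7 -238.7  328.1] rpy [179.7 -46.1  19. ] F [ 0.2 -0.2 -0.4] T [-0.13  0.34 -0.01] w 0.586 q [-1.054 -0.305  2.045  0.821  1.316  0.003]
toolz az 18.6 tilt 46.1 jaw az -71.2 el 0.2
-0.005000687289314249
```

View pics/w6.png

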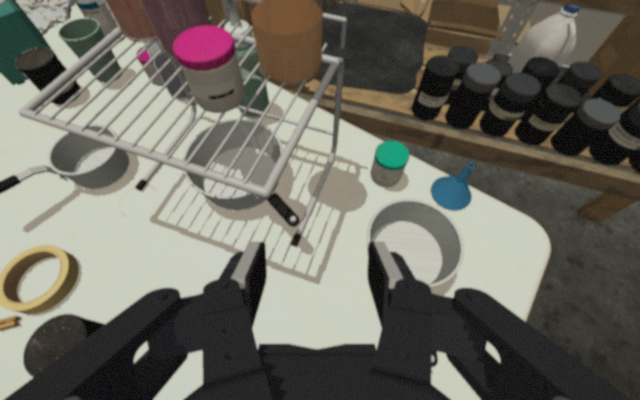

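Run:
```python
from plan import *
d=np.array([447,-393,159])-arm.read_state()['tcp_pos']; print(d)
plan([(d*.9,0,5),(d*.1,0,2)])
```

```text
[ -48.21508874 -151.8011564  -161.23591966]
"linear": [[-0.033, 0.023, 0.008], [-0.032, 0.023, 0.008], [-0.033, 0.023, 0.008], [-0.032, 0.024, 0.008], [-0.033, 0.023, 0.008], [-0.009, 0.006, 0.002], [-0.009, 0.007, 0.002]]
"spin": [0.0, 0.0, 0.0, 0.0, 0.0, 0.0, 0.0] rows 7 acc [ -48.7 -151.9 -160.9] maxlin 0.033 norm 0.04101219330881976
```

Emit:
step_arm([
  [-0.033,0.023,0.008],
  [-0.032,0.023,0.008],
  [-0.033,0.023,0.008],
  [-0.032,0.024,0.008],
  [-0.033,0.023,0.008],
  [-0.009,0.006,0.002],
  [-0.009,0.007,0.002],
  [0,0,0],
  [0,0,0],
  [0,0,0],
], spin=[0,0,0,0,0,0,0,0,0,0], grip=[0.05,0.05,0.05,0.05,0.05,0.05,0.05,0.05,0.05,0.05])

```text
time: 14.65
tcp_pos: [452.4, -388.6, 168.1]
orientation: [3.138, -0.804, 0.334]
contact_force: [-0.2, -0.5, -0.3]
grip_width: 0.585
```

Run:
```python
from plan import *
st()
snap('wrist','w7');snap('side','d7')
```

```text
t 14.65 tcp [ 452.4 -388.6  168.1] rpy [179.8 -46.1  19.1] F [-0.2 -0.5 -0.3] T [-0.07  0.33  0.02] w 0.585 q [-1.274  0.153  1.939  0.866  1.239 -0.415]
toolz az 18.8 tilt 46.1 jaw az -71.0 el 0.2
```

View pics/w7.png

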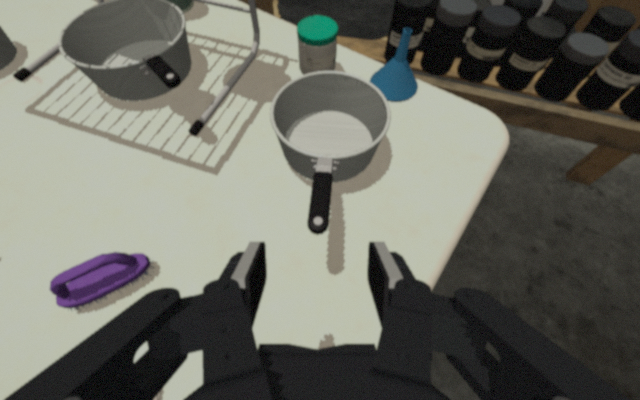

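View pics/d7.png

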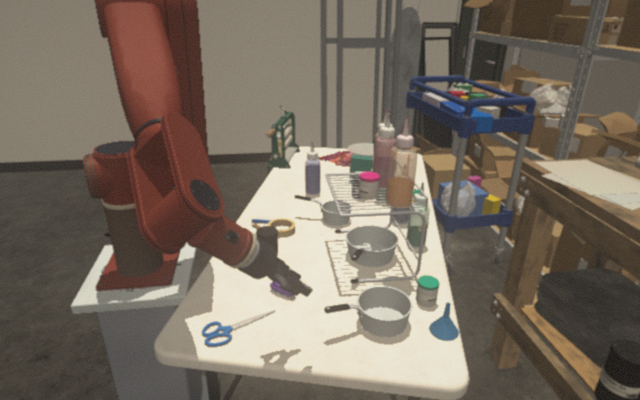

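Run:
```python
from plan import *
crop('w7',255,60,405,240,4,'w7c');crop('w7',50,0,260,140,4,'w7d')
```

```text
(no output)
```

View pics/w7c.png

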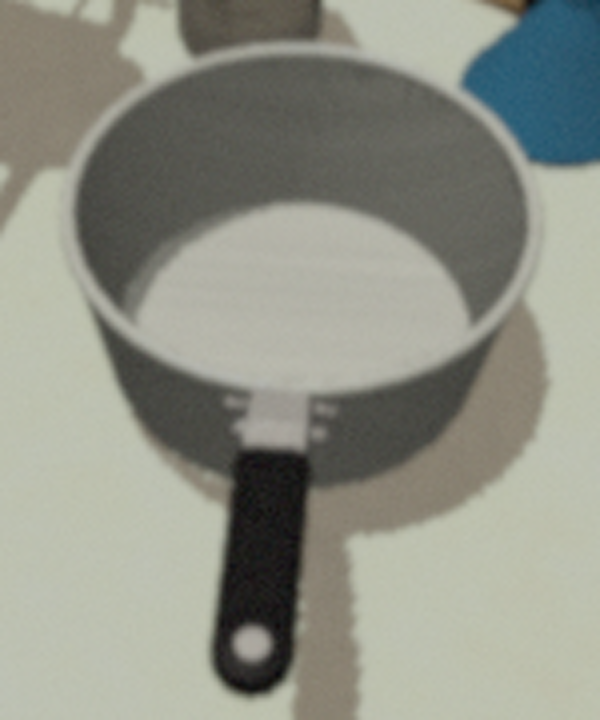

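View pics/w7d.png

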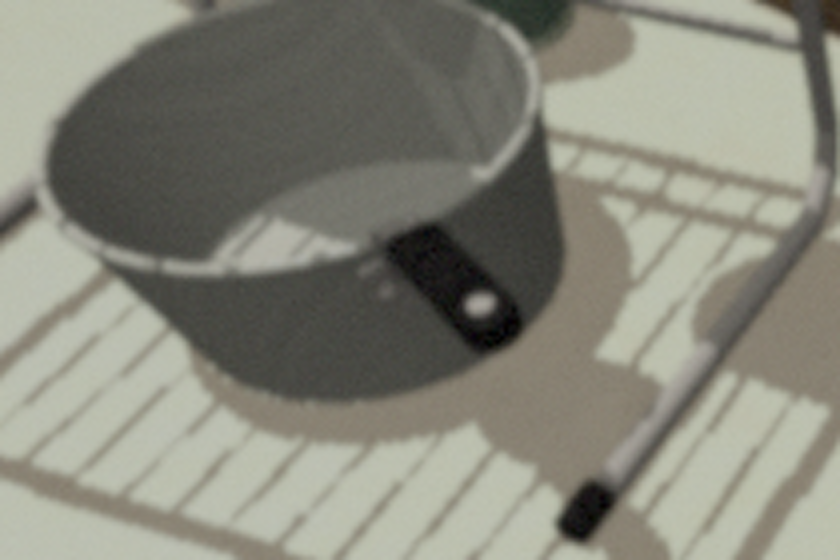

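```bash
cat > m2.py <<'E'
from plan import *
from scipy.optimize import least_squares
import io,contextlib
with contextlib.redirect_stdout(io.StringIO()): import m
w=load('w7'); w0=load('wrist0')
f=lambda u,v:(255+u/4-.4,60+v/4-.4); g=lambda u,v:(50+u/4-.4,v/4-.4)
e=m.e; ext=m.ext
ew=e(f,62,543,42,400)
q=least_squares(lambda p:ext(w,*p)-ew,[659,-333,60,68]); print('mid wrist free',q.x.round(1),q.fun.round(1))
q=least_squares(lambda p:ext(w,p[0],p[1],60,68)-ew,[659,-333]); print('mid wrist fix',q.x.round(1),q.fun.round(1)); c=q.x
i=plane(w,*f(270,452),77);o=plane(w,*f(251,690),83)
print('grip',i.round(1),o.round(1),np.linalg.norm(o-i),'az',np.degrees(np.arctan2(*(o-i)[1::-1])))
for X in (i,o): d=X[:2]-c; print('r',np.hypot(*d),'az',np.degrees(np.arctan2(d[1],d[0])))
print('tri mid grip',tri((w,*f(262,565)),(m.sc,*m.A(493,452)),(m.sd,*m.C(150,513))))
ew=e(g,38,543,0,275)
q=least_squares(lambda p:np.r_[(ext(w,p[0],p[1],64,82)-ew)[[0,1,3]],ext(w0,p[0],p[1],64,82)-[320,480,121,272],ext(m.sc,p[0],p[1],64,82)-m.pans['large'][0],ext(m.sd,p[0],p[1],64,82)-m.pans['large'][1]],[711,-20]);print('large',q.x.round(1),q.fun.round(1)); c=q.x
q=least_squares(lambda p:(ext(w,p[0],p[1],64,82)-ew)[[0,1,3]],[711,-20]);print('large w7 only',q.x.round(1),q.fun.round(1))
i=plane(w,*g(405,240),81);o=plane(w,*g(507,342),87)
for X in (i,o): d=X[:2]-c; print(X,'r',np.hypot(*d),'az',np.degrees(np.arctan2(d[1],d[0])))
w0m=(290+215/6-.4,230+510/6-.4)
X,er=tri((w,*g(452,288)),(w0,*w0m),(m.sd,*m.C(234,294)),(m.sc,*m.A(284,240)));d=X[:2]-c;print('tri',X,np.round(er,1),np.hypot(*d),np.degrees(np.arctan2(d[1],d[0])))
E
python3 m2.py
```

```text
mid wrist free [ 805.6 -293.4  -86.3  108.3] [-0.5  0.5  0.8 -0.7]
mid wrist fix [ 658.7 -334.3] [ 0.4 -0.4  1.7 -1.1]
grip [ 563.  -356.3   77. ] [ 501.2 -372.7   83. ] 64.1747073069568 az -165.12311836527698
r 98.2538195857709 az -167.06070659429747
r 162.12528920456526 az -166.2972256461811
tri mid grip (array([ 532.06640713, -364.3927429 ,   81.21706136]), [np.float64(1.0876070265565108), np.float64(1.1331119277118642), np.float64(2.1720083708195763)])
large [709.9 -20.7] [ 0.3 -0.2  0.1  0.4  0.1 -1.1  1.  -1.6  1.4  0.7  0.7 -1.2  0.4  0.5
  0.7]
large w7 only [710.  -20.6] [ 0.3 -0.3  0.1]
[ 648.62075142 -113.64279824   81.        ] r 111.35780891272913 az -123.40400571726589
[ 614.28348717 -172.07300141   87.        ] r 179.074163532538 az -122.28311646306328
tri [ 634.58559229 -141.17958055   85.37025479] [3.1 1.2 4.9 1.8] 142.11439926666677 -122.01560875952829
```

Run:
```python
from plan import *
d=np.array([534,-362.6,69])-arm.read_state()['tcp_pos']; print(d)
plan([(d*.9,0,6),(d*.1,0,2)])
```

```text
[ 81.66223261  25.93747288 -98.79369285]
"linear": [[-0.002, 0.0, 0.02], [-0.002, 0.0, 0.019], [-0.002, 0.0, 0.02], [-0.002, 0.001, 0.019], [-0.001, 0.0, 0.02], [-0.002, 0.001, 0.019], [-0.001, 0.0, 0.007], [0.0, 0.0, 0.006]]
"spin": [0.0, 0.0, 0.0, 0.0, 0.0, 0.0, 0.0, 0.0] rows 8 acc [ 81.4  25.6 -98.8] maxlin 0.02 norm 0.02009975124224178
```

Emit:
step_arm([
  [-0.002,0,0.022],
  [-0.002,0,0.022],
  [-0.002,0,0.022],
  [-0.002,0,0.022],
  [-0.002,0.001,0.022],
  [-0.001,0.001,0.015],
  [-0.001,0,0.005],
  [0,0,0],
  [0,0,0],
  [0,0,0],
], spin=[0,0,0,0,0,0,0,0,0,0], grip=[0.05,0.05,0.05,0.05,0.05,0.05,0.05,0.05,0.05,0.05])

```text
time: 15.75
tcp_pos: [533.1, -364.0, 68.7]
orientation: [3.139, -0.804, 0.332]
contact_force: [0.6, -0.7, 0.2]
grip_width: 0.586
```

Run:
```python
from plan import *
st()
snap('wrist','w8');snap('side','d8'); crop('d8',240,230,440,350,4,'d8c')
```

```text
t 15.75 tcp [ 533.1 -364.    68.7] rpy [179.8 -46.1  19. ] F [ 0.6 -0.7  0.2] T [-0.11  0.36 -0.05] w 0.586 q [-1.113  0.367  1.909  0.991  1.023 -0.488]
toolz az 18.8 tilt 46.1 jaw az -71.1 el 0.1
```

View pics/w8.png

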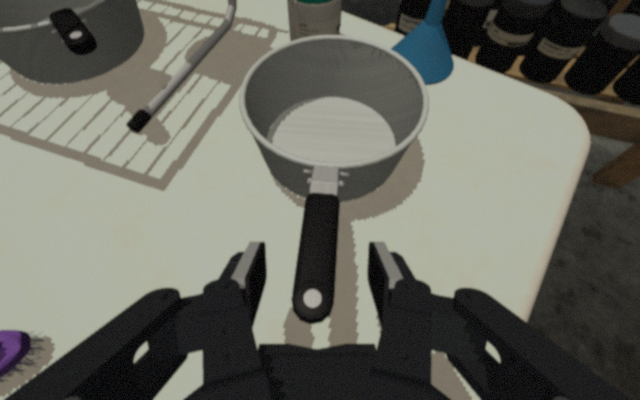

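View pics/d8c.png

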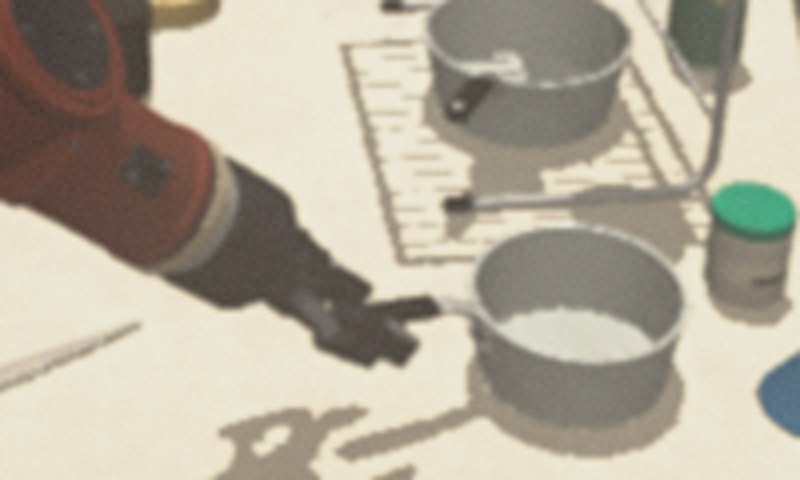

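Emit:
step_arm([
  [0,0,0],
  [0,0,0],
  [0,0,0],
  [0,0,0],
  [0,0,0],
  [0,0,0],
  [0,0,0],
  [0.003,0,-0.003],
  [0.007,0,-0.007],
  [0.007,0,-0.007],
], spin=[0,0,0,0,0,0,0,0,0,0], grip=[0.02,0.01,0,0,0,0,0,0,0,0], newtons=110)

```text
time: 16.85
tcp_pos: [532.4, -362.6, 91.6]
orientation: [-3.14, -0.803, 0.33]
contact_force: [0.6, -0.2, -3.5]
grip_width: 0.191
```

Run:
```python
from plan import *
st()
snap('wrist','w9');snap('side','d9'); crop('d9',240,220,440,340,4,'d9c');snap('scene','s9');crop('s9',350,200,500,312,4,'s9c')
```

```text
t 16.85 tcp [ 532.4 -362.6   91.6] rpy [-179.9  -46.    18.9] F [ 0.6 -0.2 -3.5] T [-0.37  1.06 -0.  ] w 0.191 q [-1.112  0.323  1.91   0.968  1.049 -0.444]
toolz az 19.0 tilt 46.0 jaw az -71.1 el -0.1
```

View pics/w9.png

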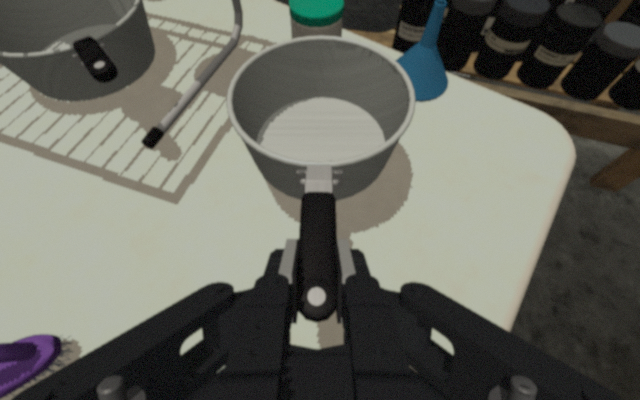

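View pics/d9c.png

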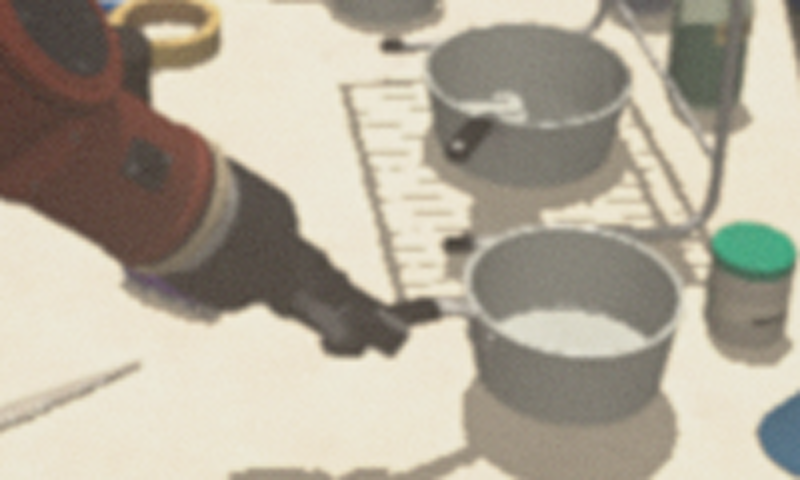

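Run:
```python
from plan import *
crop('w9',215,25,425,205,4,'w9c')
```

```text
(no output)
```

View pics/w9c.png

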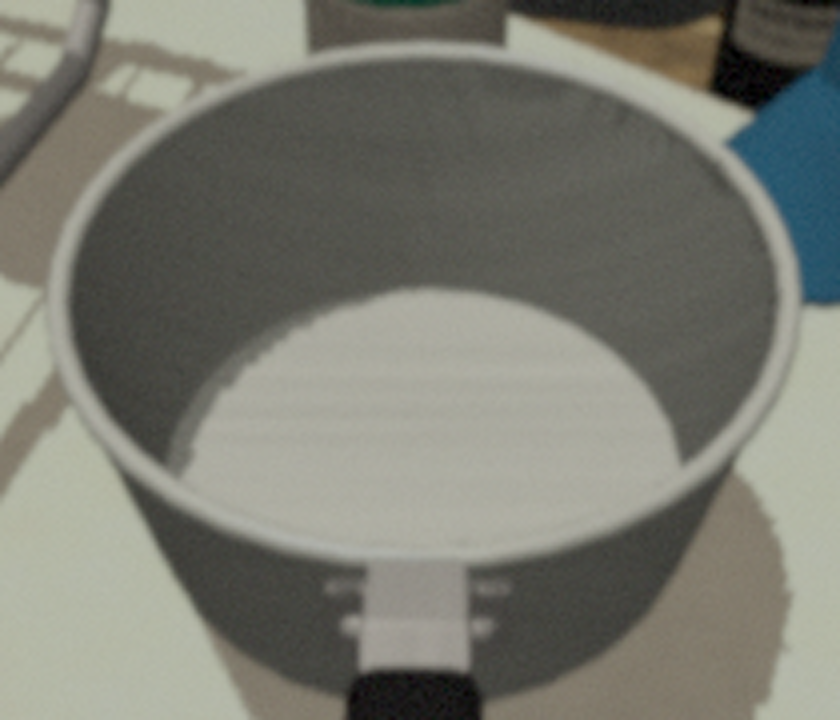

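View pics/s9c.png

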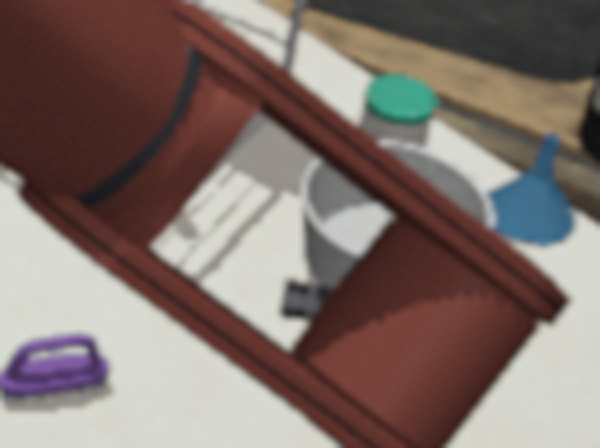

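Run:
```python
from plan import *
from scipy.optimize import least_squares
w=load('w9');d=load('d9')
def ext(s,x,y,z,pit,r=68,az=18.9):
    a=np.linspace(0,6.283,180); h=np.array([np.cos(np.radians(az)),np.sin(np.radians(az)),0]); l=np.array([-h[1],h[0],0])
    h2=h*np.cos(pit)+np.array([0,0,np.sin(pit)])
    P=np.array([proj(s,np.array([x,y,z])+r*(h2*np.cos(t)+l*np.sin(t))) for t in a]); return np.array([P[:,0].min(),P[:,0].max(),P[:,1].min(),P[:,1].max()])
ew=np.array([215+47/4-.4,215+800/4-.4,25+42/4-.4,25+565/4-.4]); ed=np.array([240+466/4-.4,240+682/4-.4,220+227/4-.4,220+352/4-.4])
for fix in (1,0):
  q=least_squares(lambda p:np.r_[ext(w,p[0],p[1],p[2],0 if fix else p[3])-ew,ext(d,p[0],p[1],p[2],0 if fix else p[3])-ed],[654,-321,84,0]);print(q.x.round(3),q.fun.round(1))
q=least_squares(lambda p:np.r_[ext(w,p[0],p[1],p[2],p[3])-ew],[654,-321,84,0]);print('w only',q.x.round(3),q.fun.round(1))
```

```text
[ 655.765 -323.029   84.198    0.   ] [-0.1 -0.2 -0.8 -0.3 -1.3 -0.4  0.5  2.7]
[ 6.55436e+02 -3.23159e+02  8.45280e+01 -8.00000e-03] [-0.3  0.  -0.3 -0.7 -1.4 -0.5  0.5  2.5]
w only [ 6.55403e+02 -3.23254e+02  8.41180e+01 -5.00000e-03] [ 0. -0.  0.  0.]
```

Run:
```python
from plan import *
plan([([0,0,12],0,1),([0,0,50],0,2),([0,6,16],0,1),([2,15,0],0,1),([12,100,0],0,3),([8,66,0],0,2)])
```

```text
"linear": [[0.009, 0.0, -0.008], [0.018, 0.0, -0.017], [0.018, 0.0, -0.018], [0.013, -0.006, -0.01], [0.005, -0.014, 0.005], [0.01, -0.03, 0.01], [0.01, -0.03, 0.011], [0.011, -0.031, 0.01], [0.01, -0.03, 0.01], [0.01, -0.03, 0.011]]
"spin": [0.0, 0.0, 0.0, 0.0, 0.0, 0.0, 0.0, 0.0, 0.0, 0.0] rows 10 acc [ 22.  188.6  78.8] maxlin 0.031 norm 0.034380226875342174
```

Emit:
step_arm([
  [0.009,0,-0.008],
  [0.018,0,-0.017],
  [0.018,0,-0.018],
  [0.013,-0.006,-0.01],
  [0.005,-0.014,0.005],
  [0.01,-0.03,0.01],
  [0.01,-0.03,0.011],
  [0.011,-0.031,0.01],
  [0.01,-0.03,0.01],
  [0.01,-0.03,0.011],
], spin=[0,0,0,0,0,0,0,0,0,0], grip=[0,0,0,0,0,0,0,0,0,0])

```text
time: 18.0
tcp_pos: [553.9, -171.9, 169.5]
orientation: [-3.139, -0.803, 0.329]
contact_force: [0.5, -0.1, -2.5]
grip_width: 0.187
```

Run:
```python
from plan import *
st()
t=np.array([690-122.8,-14-39.6,91.6+78]); d=t-arm.read_state()['tcp_pos']; print(d)
plan([(d*.85,0,4),(d*.15,0,2)])
```

```text
t 18.00 tcp [ 553.9 -171.9  169.5] rpy [-179.8  -46.    18.8] F [ 0.5 -0.1 -2.5] T [-0.36  1.03 -0.01] w 0.187 q [-0.846 -0.108  2.201  0.961  0.946 -0.158]
toolz az 19.1 tilt 46.0 jaw az -71.0 el -0.1
[1.33142562e+01 1.18301938e+02 9.16015722e-02]
"linear": [[0.008, -0.023, 0.008], [0.007, -0.023, 0.008], [0.008, -0.023, 0.008], [0.007, -0.022, 0.007], [0.003, -0.008, 0.003], [0.002, -0.008, 0.003]]
"spin": [0.0, 0.0, 0.0, 0.0, 0.0, 0.0] rows 6 acc [ 13.4 117.7  -0.3] maxlin 0.023 norm 0.025632011235952594
```

```bash
cat > fk.py <<'E'
from plan import *
from scipy.optimize import least_squares
D=[([624.37,0.08,230.16],[0,-.99999*0,-1],[-.126,.2213,1.5276]),
([525.3,280.2,220.9],[0,0,-1],[.358,.158,1.618]),
([526.8,281.5,560.4],[0,0,-1],[.359,.174,.972]),
([457.9,247.7,783.2],(14.6,25.2),[.378,-.089,.841]),
([764.7,344.0,690.1],(15.7,27.9),[.342,.679,.098]),
([834.9,353.1,772.8],(18.7,46.2),[.309,.657,.088]),
([578.2,73.9,650.1],(18.7,46.4),[-.238,-.437,1.547]),
([497.7,-238.7,328.1],(18.6,46.1),[-1.054,-.305,2.045]),
([452.4,-388.6,168.1],(18.8,46.1),[-1.274,.153,1.939]),
([533.1,-364,68.7],(18.8,46.1),[-1.113,.367,1.909]),
([553.9,-171.9,169.5],(19.1,46.0),[-.846,-.108,2.201])]
def tz(v):
    if len(v)==3: return np.array(v,float)
    a,t=np.radians(v); return np.array([np.sin(t)*np.cos(a),np.sin(t)*np.sin(a),-np.cos(t)])
def wr(p,q):
    a2,a3,h,L,off,r0,k=p; r=r0+a2*np.sin(q[1])+a3*np.sin(q[1]+q[2])+k*np.cos(q[1]+q[2]); z=h+a2*np.cos(q[1])+a3*np.cos(q[1]+q[2])-k*np.sin(q[1]+q[2])
    c,s=np.cos(q[0]),np.sin(q[0]); return np.array([r*c-off*s,r*s+off*c,z])
f=lambda p:np.concatenate([wr(p,q)+p[3]*tz(v)-np.array(t) for t,v,q in D])
s=least_squares(f,[450,450,245,270,79,0,0]); P=s.x
if __name__=='__main__': print(P.round(1),np.abs(s.fun).max().round(2))
def ik(t,v,q0=(-.5,0,2)):
    w=np.array(t,float)-P[3]*tz(v)
    r=least_squares(lambda q:wr(P,q)-w,q0); q=r.x
    # j4,j5
    c,sn=np.cos(q[0]),np.sin(q[0]); e=q[1]+q[2]; f_=np.array([np.sin(e)*c,np.sin(e)*sn,np.cos(e)]); n=np.array([np.cos(e)*c,np.cos(e)*sn,-np.sin(e)]); l=np.array([-sn,c,0])
    z=tz(v); return q.round(3),'j4 %.2f j5 %.2f'%(np.arctan2(z@l,z@n),np.arccos(z@f_)),'res %.1f'%np.linalg.norm(r.fun)
E
python3 fk.py
python3 - <<'E'
from fk import *
print(ik([553.9,-171.9,169.5],(19.1,46)))
for t in ([567,-54,169],[587,-60,72],[570,-60,120],[555,-120,170],[520,-60,200],[500,-60,250]): print(t,ik(t,(19,46)))
E
```

```text
[411.5 547.7 311.4 334.2  78.5   0.   52.6] 0.62
(array([-0.846, -0.107,  2.201]), 'j4 0.96 j5 0.95', 'res 0.0')
[567, -54, 169] (array([-0.588, -0.242,  2.315]), 'j4 0.96 j5 0.77', 'res 0.0')
[587, -60, 72] (array([-0.572,  0.048,  2.291]), 'j4 1.25 j5 0.64', 'res 0.0')
[570, -60, 120] (array([-0.597, -0.117,  2.324]), 'j4 1.09 j5 0.71', 'res 0.0')
[555, -120, 170] (array([-0.75 , -0.189,  2.27 ]), 'j4 0.96 j5 0.88', 'res 0.0')
[520, -60, 200] (array([-0.686, -0.44 ,  2.39 ]), 'j4 0.88 j5 0.92', 'res 0.0')
[500, -60, 250] (array([-0.729, -0.584,  2.378]), 'j4 0.81 j5 1.05', 'res 0.0')
```

Emit:
step_arm([
  [0.008,-0.023,0.008],
  [0.007,-0.023,0.008],
  [0.008,-0.023,0.008],
  [0.007,-0.022,0.007],
  [0.003,-0.009,0.003],
  [0.002,-0.008,0.003],
  [0,0,0],
  [0,0,0],
  [0,0,0],
  [0,0,0],
], spin=[0,0,0,0,0,0,0,0,0,0], grip=[0,0,0,0,0,0,0,0,0,0])

```text
time: 19.0
tcp_pos: [568.1, -57.1, 170.5]
orientation: [3.141, -0.804, 0.33]
contact_force: [-0.3, -0.4, -3.4]
grip_width: 0.186
```

Run:
```python
from plan import *
st()
snap('wrist','w10');snap('side','d10'); crop('d10',260,160,460,310,4,'d10c');snap('scene','s10')
```

```text
t 19.00 tcp [568.1 -57.1 170.5] rpy [180.  -46.1  18.9] F [-0.3 -0.4 -3.4] T [-0.33  1.11 -0.04] w 0.186 q [-0.593 -0.24   2.311  0.962  0.774  0.032]
toolz az 18.8 tilt 46.1 jaw az -71.2 el 0.0
```

View pics/w10.png

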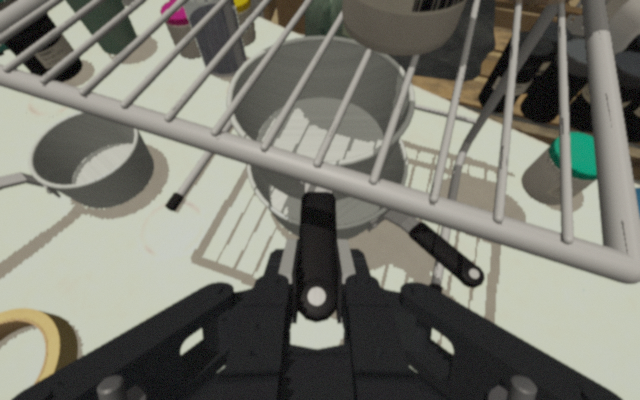

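View pics/d10c.png

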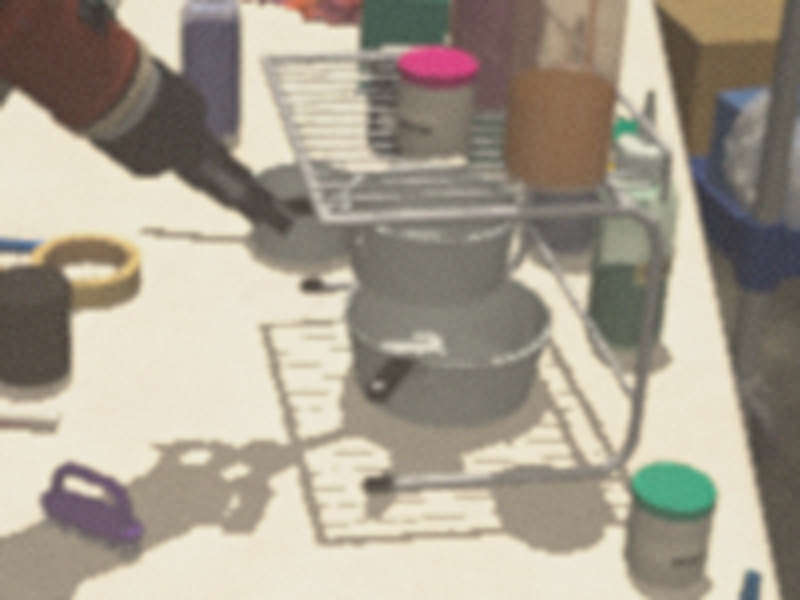

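Run:
```python
from plan import *
plan([([9,-1.5,-33],0,3),([10,-1.7,-30],0,3),([0,0,-24],0,4)])
```

```text
"linear": [[-0.006, 0.001, 0.01], [-0.006, 0.002, 0.009], [-0.006, 0.001, 0.01], [-0.005, 0.002, 0.009], [-0.005, 0.001, 0.009], [-0.005, 0.002, 0.009], [-0.004, 0.0, 0.004], [-0.004, 0.0, 0.004], [-0.005, 0.0, 0.004], [-0.004, 0.0, 0.005]]
"spin": [0.0, 0.0, 0.0, 0.0, 0.0, 0.0, 0.0, 0.0, 0.0, 0.0] rows 10 acc [ 19.8  -2.8 -86.7] maxlin 0.01 norm 0.011704699910719625
```

Emit:
step_arm([
  [-0.006,0.001,0.01],
  [-0.006,0.002,0.009],
  [-0.006,0.001,0.01],
  [-0.005,0.002,0.009],
  [-0.005,0.001,0.009],
  [-0.005,0.002,0.009],
  [-0.004,0,0.004],
  [-0.004,0,0.004],
  [-0.004,0,0.004],
  [-0.004,0,0.004],
], spin=[0,0,0,0,0,0,0,0,0,0], grip=[0,0,0,0,0,0,0,0,0,0])

```text
time: 20.15
tcp_pos: [587.9, -59.2, 85.2]
orientation: [3.14, -0.804, 0.331]
contact_force: [0.3, 0.9, -4.0]
grip_width: 0.19
```

Run:
```python
from plan import *
st()
snap('wrist','w11');snap('side','d11'); crop('d11',260,160,460,310,4,'d11c');crop('w11',200,0,460,200,3,'w11c')
```

```text
t 20.15 tcp [587.9 -59.2  85.2] rpy [179.9 -46.1  19. ] F [ 0.3  0.9 -4. ] T [-0.37  1.08  0.02] w 0.190 q [-0.569  0.014  2.291  1.208  0.646 -0.273]
toolz az 18.8 tilt 46.1 jaw az -71.1 el 0.1
```

View pics/w11c.png

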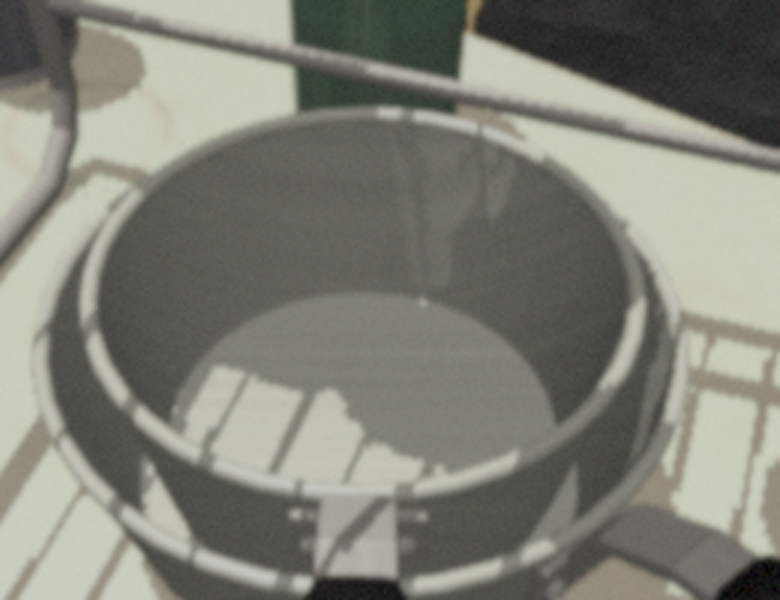

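View pics/d11c.png

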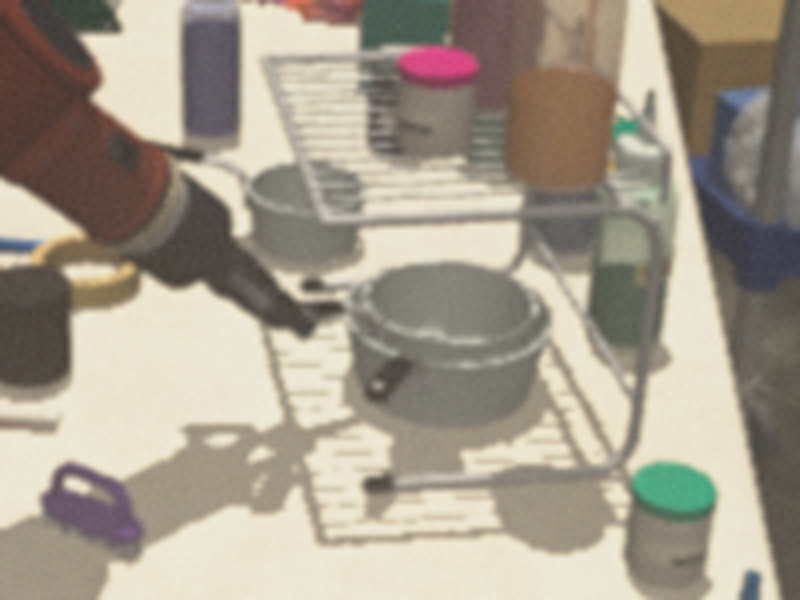

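Emit:
step_arm([
  [-0.0029,0,0.0028],
  [-0.0022,0,0.0021],
  [-0.0022,0,0.0021],
  [-0.0014,0,0.0014],
  [-0.0007,0,0.0007],
  [-0.0007,0,0.0007],
  [-0.0007,0,0.0007],
  [0,0,0],
  [0,0,0],
  [0,0,0],
], spin=[0,0,0,0,0,0,0,0,0,0], grip=[0,0,0,0,0,0,0,0,0,0])

```text
time: 21.25
tcp_pos: [588.6, -59.2, 71.2]
orientation: [3.14, -0.806, 0.331]
contact_force: [-2.3, -0.6, 5.3]
grip_width: 0.185
```

Run:
```python
from plan import *
st()
```

```text
t 21.25 tcp [588.6 -59.2  71.2] rpy [179.9 -46.2  19. ] F [-2.3 -0.6  5.3] T [ 0.31 -0.12  0.14] w 0.185 q [-0.568  0.053  2.29   1.258  0.634 -0.335]
toolz az 18.8 tilt 46.2 jaw az -71.1 el 0.1
```

Emit:
step_arm([
  [0.0003,0,-0.0003],
  [0,0,0],
  [0,0,0],
  [0,0,0],
  [0,0,0],
  [0,0,-0.01],
  [0,0,-0.02],
  [0,0,-0.03],
  [0,0,-0.03],
  [0,0,-0.03],
], spin=[0,0,0,0,0,0,0,0,0,0], grip=[0.025,0.035,0.045,0.045,0.045,0.045,0.045,0.045,0.045,0.045])

```text
time: 22.25
tcp_pos: [505.1, -86.8, 154.2]
orientation: [-3.142, -0.803, 0.331]
contact_force: [0.5, -0.1, 0.5]
grip_width: 0.53
```

Run:
```python
from plan import *
st()
snap('wrist','w12');snap('side','d12'); crop('d12',300,190,420,280,6,'d12c')
```

```text
t 22.25 tcp [505.1 -86.8 154.2] rpy [-180.   -46.    18.9] F [ 0.5 -0.1  0.5] T [-0.09  0.32 -0.05] w 0.530 q [-0.781 -0.346  2.425  0.96   0.907 -0.103]
toolz az 18.9 tilt 46.0 jaw az -71.1 el -0.0
```

View pics/w12.png

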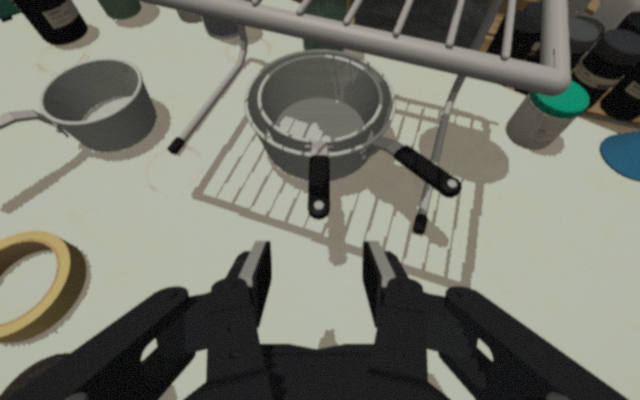

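View pics/d12c.png

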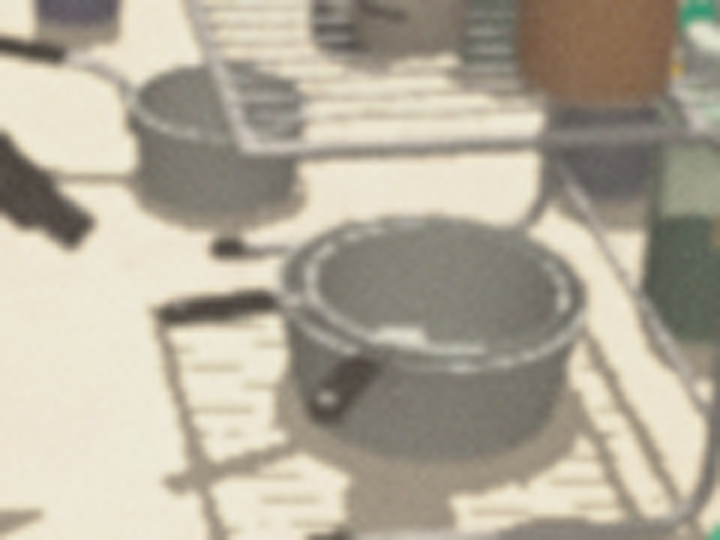

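```bash
cat > sim.py <<'E'
from fk import *
lo=np.array([-2.98,-.91,.0873,-1.24,.2,-2.68]);hi=np.array([2.98,2.08,2.57,4.39,2.65,2.68])
def fk(q):
    R=Ro.from_euler('Z',q[0])*Ro.from_euler('Y',q[1]+q[2])*Ro.from_euler('Z',q[3])*Ro.from_euler('Y',q[4])*Ro.from_euler('Z',q[5]+np.pi/2)
    return wr(P,q)+P[3]*R.apply([0,0,1]),R
def row(q,lin,sp,W):
    p,R=fk(q); T=p+R.apply(np.array(lin)*1000); RT=R*Ro.from_euler('z',sp)
    def f(x):
        a,b=fk(x); return np.r_[(a-T)/W,(RT.inv()*b).as_rotvec()]
    r=least_squares(f,np.clip(q,lo+1e-4,hi-1e-4),bounds=(lo,hi)); 
    lim=np.array([2.57,2.57,3.01,3.14,3.14,3.14])*.07; d=r.x-q; k=min(1,(lim/np.maximum(np.abs(d),1e-9)).min())
    return q+d*k
def run(q,lins,sps,W):
    for l,s in zip(lins,sps): q=row(q,l,s,W)
    return q
def rep(q):
    p,R=fk(q); z=R.apply([0,0,1]); y=R.apply([0,1,0])
    print('q',q.round(3),'tcp',p.round(0),'az %.1f tilt %.1f jaw el %.1f'%(np.degrees(np.arctan2(z[1],z[0])),np.degrees(np.arccos(-z[2])),np.degrees(np.arcsin(y[2]))))
E
python3 - <<'E'
from sim import *
rep(np.array([.342,.679,.098,-.033,1.879,-.858]))
rep(np.array([.414,.125,.09,-.052,2.647,-.821]))
for W in (100,200,300,450,650,1000):
    print(W)
    z=[-.01,-.01,-.01,-.008,-.007,-.006,-.005,-.004,-.003]
    rep(run(np.array([.342,.679,.098,-.033,1.879,-.858]),[[-.036,.032,a] for a in z],[0]*9,W))
    rep(run(np.array([.414,.125,.09,-.052,2.6469,-.821]),[[0.028, -0.029, -0.025], [0.027, -0.029, -0.027], [0.026, -0.028, -0.028], [0.025, -0.027, -0.03], [0.024, -0.026, -0.031], [0.024, -0.026, -0.033]],[0]*6,W))
E
```

```text
q [ 0.342  0.679  0.098 -0.033  1.879 -0.858] tcp [765. 344. 690.] az 15.7 tilt 27.9 jaw el 16.7
q [ 0.414  0.125  0.09  -0.052  2.647 -0.821] tcp [257. 190. 922.] az 18.6 tilt 16.0 jaw el 10.4
100
q [ 0.305  0.632  0.087  0.112  0.778 -0.915] tcp [ 899.  393. 1047.] az 22.0 tilt 94.4 jaw el 41.7
q [ 1.089 -0.073  0.131 -0.715  2.645 -0.805] tcp [ 96. 127. 965.] az 17.0 tilt 26.0 jaw el 16.0
200
q [ 0.304  0.62   0.087  0.078  1.021 -0.894] tcp [890. 385. 977.] az 21.3 tilt 81.1 jaw el 41.1
q [ 1.051 -0.112  0.203 -0.647  2.65  -0.77 ] tcp [ 91. 126. 956.] az 16.3 tilt 24.2 jaw el 14.7
300
q [ 0.305  0.627  0.087  0.053  1.233 -0.884] tcp [878. 376. 901.] az 20.5 tilt 68.5 jaw el 38.0
q [ 1.025 -0.164  0.287 -0.57   2.65  -0.715] tcp [ 83. 123. 946.] az 17.1 tilt 22.5 jaw el 14.0
450
q [ 0.305  0.652  0.087  0.029  1.455 -0.88 ] tcp [859. 363. 813.] az 19.5 tilt 54.3 jaw el 32.1
q [ 1.006 -0.22   0.377 -0.499  2.65  -0.661] tcp [ 72. 118. 933.] az 17.9 tilt 20.7 jaw el 13.1
650
q [ 0.306  0.682  0.087  0.01   1.615 -0.88 ] tcp [841. 352. 744.] az 18.4 tilt 43.3 jaw el 26.3
q [ 0.977 -0.263  0.448 -0.436  2.65  -0.625] tcp [ 64. 116. 922.] az 18.4 tilt 19.0 jaw el 12.2
1000
q [ 0.307  0.711  0.087 -0.003  1.729 -0.881] tcp [825. 342. 695.] az 17.3 tilt 35.2 jaw el 21.4
q [ 0.942 -0.291  0.5   -0.379  2.65  -0.604] tcp [ 60. 116. 912.] az 18.5 tilt 17.5 jaw el 11.3
```

```bash
cat > simB.py <<'E'
from sim import *
W=600
q0=np.array(arm.read_state()['joint_positions'])
def goto(q,tgt,n):
    for i in range(n):
        p,R=fk(q); d=(np.array(tgt)-p)/(n-i); d*=min(1,48/np.linalg.norm(d)); q=row(q,R.inv().apply(d)/1000,0,W)
    return q
def push(q,d,n,verbose=0):
    for i in range(n):
        p,R=fk(q); q=row(q,R.inv().apply(np.array(d,float))/1000,0,W)
        if verbose and i%3==2: rep(q)
    return q
if __name__=='__main__':
  rep(q0)
  for wp in ([300,150,300],):
   a=goto(q0,wp,8); rep(a)
   for tgt in ([230,330,250],[250,380,300],[300,330,350],[200,330,150]):
    b=goto(a,tgt,6); print('at',tgt); rep(b)
    push(b,[0,-48,0],18,1)
E
python3 simB.py
```

```text
q [-0.783 -0.35   2.424  0.961  0.906 -0.105] tcp [506. -89. 157.] az 18.5 tilt 46.2 jaw el 0.3
q [-0.273 -0.91   2.456  0.505  1.082  0.81 ] tcp [433. 108. 271.] az 25.5 tilt 40.5 jaw el -3.0
at [230, 330, 250]
q [ 0.791 -0.91   2.471 -0.256  0.972  2.076] tcp [285. 300. 251.] az 25.2 tilt 37.5 jaw el -2.6
q [ 0.44  -0.91   2.464 -0.05   0.996  1.675] tcp [344. 233. 244.] az 20.9 tilt 34.0 jaw el -0.5
q [-0.083 -0.91   2.457  0.251  1.099  1.082] tcp [394. 120. 240.] az 20.2 tilt 31.6 jaw el -0.1
q [-0.623 -0.86   2.436  0.466  1.273  0.528] tcp [399. -14. 239.] az 20.3 tilt 31.2 jaw el -0.2
q [-0.989 -0.569  2.289  0.547  1.326  0.125] tcp [ 399. -158.  239.] az 20.3 tilt 31.2 jaw el -0.2
q [-1.173 -0.225  2.049  0.562  1.333 -0.089] tcp [ 399. -302.  239.] az 20.3 tilt 31.2 jaw el -0.2
q [-1.273  0.095  1.745  0.556  1.371 -0.182] tcp [ 399. -446.  239.] az 20.3 tilt 31.2 jaw el -0.2
at [250, 380, 300]
q [ 0.805 -0.829  2.37  -0.268  0.974  2.09 ] tcp [302. 322. 292.] az 25.6 tilt 38.6 jaw el -2.9
q [ 0.425 -0.91   2.387 -0.022  1.043  1.647] tcp [353. 239. 291.] az 22.5 tilt 35.6
[... 1244 characters left out ...]
0, 330, 150]
q [ 0.711 -0.871  2.57  -0.222  0.832  2.018] tcp [298. 288. 187.] az 24.9 tilt 36.8 jaw el -2.5
q [ 0.276 -0.91   2.57   0.077  0.901  1.464] tcp [357. 203. 184.] az 22.1 tilt 33.5 jaw el -1.0
q [-0.264 -0.91   2.57   0.376  1.056  0.838] tcp [392.  86. 179.] az 22.2 tilt 31.8 jaw el -1.1
q [-0.779 -0.766  2.508  0.541  1.215  0.294] tcp [392. -50. 178.] az 22.2 tilt 31.7 jaw el -1.1
q [-1.076 -0.407  2.307  0.585  1.237 -0.053] tcp [ 392. -194.  178.] az 22.2 tilt 31.7 jaw el -1.1
q [-1.224 -0.065  2.031  0.584  1.258 -0.213] tcp [ 392. -338.  178.] az 22.2 tilt 31.7 jaw el -1.1
q [-1.307  0.242  1.701  0.568  1.319 -0.267] tcp [ 392. -482.  178.] az 22.2 tilt 31.7 jaw el -1.1
```

```bash
cat > simC.py <<'E'
from simB import *
rep(q0)
for wp,dirs in (([330,-650,330],[(0,-48,5)]),([330,-650,330],[(-15,-46,0)]),([200,-650,330],[(-10,-47,0)]),([150,-650,450],[(-15,-44,10)]),([330,-650,250],[(-10,-47,0)])):
    a=goto(q0,[420,-250,260],5); b=goto(a,wp,10); print('--',wp,dirs); rep(b)
    push(b,dirs[0],24,1)
E
python3 simC.py
```

```text
q [-0.783 -0.35   2.424  0.961  0.906 -0.105] tcp [506. -89. 157.] az 18.5 tilt 46.2 jaw el 0.3
-- [330, -650, 330] [(0, -48, 5)]
q [-1.54   0.483  1.202  0.771  1.698 -0.294] tcp [ 330. -650.  330.] az 18.5 tilt 46.2 jaw el 0.3
q [-1.544  0.869  0.609  0.801  1.848 -0.148] tcp [ 330. -786.  345.] az 18.5 tilt 46.2 jaw el 0.3
q [-1.555  1.186  0.087  0.861  1.954  0.008] tcp [ 327. -855.  347.] az 15.3 tilt 46.6 jaw el 1.9
q [-1.575  1.204  0.087  0.861  1.858 -0.019] tcp [ 318. -893.  333.] az 7.6 tilt 47.3 jaw el 5.8
q [-1.59   1.222  0.087  0.864  1.756 -0.042] tcp [ 310. -931.  321.] az -0.1 tilt 48.4 jaw el 9.7
q [-1.6    1.24   0.087  0.867  1.651 -0.061] tcp [ 304. -969.  310.] az -7.5 tilt 49.8 jaw el 13.6
q [-1.606  1.258  0.087  0.872  1.542 -0.079] tcp [  299. -1006.   302.] az -14.7 tilt 51.6 jaw el 17.4
q [-1.609  1.275  0.087  0.877  1.432 -0.094] tcp [  294. -1041.   296.] az -21.5 tilt 53.8 jaw el 21.1
q [-1.608  1.293  0.087  0.884  1.321 -0.108] tcp [  289. -1075.   291.] az -27.8 tilt 56.2 jaw el 24.7
-- [330, -650, 330] [(-15, -46, 0)]
q [-1.54   0.483  1.202  0.7
[... 2991 characters left out ...]
604  1.283  0.099  0.824  1.935 -0.116] tcp [ 278. -875.  249.] az 16.7 tilt 46.3 jaw el 1.2
q [-1.645  1.308  0.087  0.823  1.859 -0.153] tcp [ 246. -911.  231.] az 9.0 tilt 46.2 jaw el 5.0
q [-1.679  1.325  0.087  0.823  1.774 -0.189] tcp [ 218. -946.  216.] az 1.3 tilt 46.4 jaw el 8.9
q [-1.706  1.342  0.087  0.826  1.682 -0.219] tcp [ 192. -980.  202.] az -6.6 tilt 47.0 jaw el 12.8
q [-1.727  1.359  0.087  0.831  1.586 -0.246] tcp [  170. -1014.   190.] az -14.3 tilt 47.9 jaw el 16.8
q [-1.743  1.376  0.087  0.837  1.486 -0.269] tcp [  149. -1047.   179.] az -21.8 tilt 49.2 jaw el 20.7
q [-1.754  1.392  0.087  0.845  1.384 -0.29 ] tcp [  130. -1079.   171.] az -28.9 tilt 50.8 jaw el 24.6
```

Run:
```python
from h import *
sc=load('scene0');sd=load('side0')
for X in ([294,-1041,296],[100,-1000,240],[300,-850,340],[-80,-920,560],[150,-650,450],[300,-900,450],[200,-950,400]):
    c=np.array(sc['R'])@np.array(X)+sc['t']; c2=np.array(sd['R'])@np.array(X)+sd['t']
    print(X,'scene',proj(sc,X).round(),c[2].round(),'side',proj(sd,X).round(),c2[2].round())
print('table corner',plane(sc,530,288,0),plane(sc,300,395,0),plane(sd,460,372,0),plane(sd,155,352,0))
print('bench top near edge',[plane(sc,u,v,0).round() for u,v in ((400,95),(628,160),(470,225))],[plane(sd,u,v,0).round() for u,v in ((525,180),(639,255))])
```

```text
[294, -1041, 296] scene [906. 529.] 514.0 side [194. 707.] 307.0
[100, -1000, 240] scene [856. 694.] 445.0 side [-49. 715.] 340.0
[300, -850, 340] scene [728. 412.] 587.0 side [214. 425.] 461.0
[-80, -920, 560] scene [1230.  949.] 182.0 side [-499.  351.] 252.0
[150, -650, 450] scene [577. 366.] 528.0 side [ 99. 248.] 573.0
[300, -900, 450] scene [834. 392.] 497.0 side [199. 387.] 370.0
[200, -950, 400] scene [883. 518.] 438.0 side [ 64. 502.] 332.0
table corner [ 743.57795473 -555.21405295    0.        ] [ 8.30361253e+01 -2.28109884e+02  1.13686838e-13] [ 784.19368482 -517.86509061    0.        ] [ 105.6119094  -361.16981536    0.        ]
bench top near edge [array([1800.,  454.,    0.]), array([1749., -680.,    0.]), array([ 915., -307.,    0.])] [array([1588.,  519.,    0.]), array([1584., -134.,    0.])]
```

Run:
```python
from fk import *
for t in ([480,300,150],[522,275,66],[525,273,170],[540,100,170],[575,25,170],[590,20,66],[500,60,150],[470,70,200]):
    for v in ((-21.5,48),(-21.5,42)): print(t,v,*ik(t,v,(.2,-.2,2)))
```

```text
[480, 300, 150] (-21.5, 48) [0.834 0.075 2.085] j4 -1.04 j5 0.94 res 0.0
[480, 300, 150] (-21.5, 42) [0.784 0.043 2.062] j4 -0.88 j5 0.92 res 0.0
[522, 275, 66] (-21.5, 48) [0.731 0.258 2.084] j4 -1.21 j5 0.79 res 0.0
[522, 275, 66] (-21.5, 42) [0.684 0.22  2.066] j4 -1.04 j5 0.75 res 0.0
[525, 273, 170] (-21.5, 48) [0.723 0.049 2.067] j4 -1.03 j5 0.88 res 0.0
[525, 273, 170] (-21.5, 42) [0.676 0.027 2.035] j4 -0.86 j5 0.87 res 0.0
[540, 100, 170] (-21.5, 48) [ 0.336 -0.231  2.323] j4 -1.02 j5 0.61 res 0.0
[540, 100, 170] (-21.5, 42) [ 0.293 -0.233  2.271] j4 -0.77 j5 0.64 res 0.0
[575, 25, 170] (-21.5, 48) [ 0.108 -0.231  2.324] j4 -0.94 j5 0.44 res 0.0
[575, 25, 170] (-21.5, 42) [ 0.077 -0.222  2.262] j4 -0.64 j5 0.51 res 0.0
[590, 20, 66] (-21.5, 48) [0.09  0.066 2.313] j4 -1.63 j5 0.34 res 0.0
[590, 20, 66] (-21.5, 42) [0.061 0.045 2.266] j4 -1.11 j5 0.32 res 0.0
[500, 60, 150] (-21.5, 48) [ 0.255 -0.368  2.468] j4 -1.01 j5 0.54 res 0.0
[500, 60, 150] (-21.5, 42) [ 0.209 -0.368  2.414] j4 -0.74 j5 0.58 res 0.0
[470, 70, 200] (-21.5, 48) [ 0.317 -0.564  2.482] j4 -0.83 j5 0.70 res 0.0
[470, 70, 200] (-21.5, 42) [ 0.264 -0.547  2.423] j4 -0.63 j5 0.74 res 0.0
```

```bash
cat > simD.py <<'E'
from simB import *
a=goto(q0,[520,100,330],6); b0=goto(a,[480,300,330],6); rep(b0)
for wp in ([400,380,330],[300,480,330],[300,480,200],[300,450,500],[150,520,330],[300,480,650]):
  b=goto(b0,wp,6); print('wp',wp); rep(b)
  for d in ([-30,-36,0],[0,-48,0],[10,-46,0],[0,-40,-25]):
    print('  push',d); 
    c=b
    for k in range(3): c=push(c,d,4); rep(c)
E
python3 simD.py
```

```text
q [ 0.492 -0.546  2.208 -0.192  0.69   1.829] tcp [480. 300. 330.] az 18.5 tilt 46.2 jaw el 0.3
wp [400, 380, 330]
q [ 0.83  -0.506  2.183 -0.514  0.795  2.307] tcp [400. 380. 330.] az 18.5 tilt 46.2 jaw el 0.3
  push [-30, -36, 0]
q [ 0.937 -0.91   2.381 -0.526  1.072  2.306] tcp [298. 289. 330.] az 15.1 tilt 45.0 jaw el 2.0
q [ 1.393 -0.91   2.36  -0.724  1.462  2.68 ] tcp [191. 262. 335.] az 6.5 tilt 43.4 jaw el 6.5
q [ 1.581 -0.91   2.257 -0.707  1.761  2.68 ] tcp [132. 216. 377.] az -1.1 tilt 39.6 jaw el 12.3
  push [0, -48, 0]
q [ 0.265 -0.91   2.382  0.042  0.882  1.496] tcp [423. 207. 330.] az 17.8 tilt 45.2 jaw el 0.6
q [-0.452 -0.903  2.369  0.551  1.139  0.698] tcp [457.  42. 329.] az 17.8 tilt 43.5 jaw el 0.6
q [-0.99  -0.59   2.214  0.748  1.347  0.146] tcp [ 457. -150.  329.] az 17.8 tilt 43.5 jaw el 0.6
  push [10, -46, 0]
q [ 0.246 -0.87   2.373  0.073  0.839  1.462] tcp [437. 209. 329.] az 18.4 tilt 46.0 jaw el 0.3
q [-0.454 -0.843  2.36   0.602  1.08   0.649] tcp [479.  39. 328.] az 18.3 tilt 45.5 jaw el 0.3
q [-0.861 -0.452  2.146  0.784  1.208  0.182] tcp [ 519. -
[... 6389 characters left out ...]
.827  1.873  0.699  1.744  0.588] tcp [397. -41. 572.] az 17.7 tilt 42.4 jaw el 0.4
  push [10, -46, 0]
q [ 0.459 -0.8    1.925 -0.105  1.216  1.694] tcp [393. 245. 555.] az 18.5 tilt 46.2 jaw el 0.3
q [-0.261 -0.894  1.962  0.41   1.386  1.054] tcp [425. 103. 552.] az 18.4 tilt 45.4 jaw el 0.2
q [-0.844 -0.678  1.868  0.712  1.572  0.545] tcp [463. -74. 552.] az 18.4 tilt 45.3 jaw el 0.2
  push [0, -40, -25]
q [ 0.64  -0.904  2.158 -0.253  1.119  1.898] tcp [353. 267. 455.] az 18.5 tilt 46.2 jaw el 0.3
q [ 0.143 -0.91   2.29   0.1    1.03   1.379] tcp [426. 170. 369.] az 15.5 tilt 42.3 jaw el 1.7
q [-0.511 -0.886  2.453  0.553  1.087  0.605] tcp [451.  15. 270.] az 15.6 tilt 41.3 jaw el 1.7
```

```bash
cat > simE.py <<'E'
from simB import *
def radial(q,n,m=48,el=0,daz=0,keep=None):
    for i in range(n):
        p,R=fk(q); w=p-P[3]*R.apply([0,0,1]); 
        a=q[0]+np.radians(daz); d=-m*np.array([np.cos(a)*np.cos(el),np.sin(a)*np.cos(el),np.sin(el)])
        q=row(q,R.inv().apply(d)/1000,0,W)
    return q
if __name__=='__main__':
  q1=q0.copy(); q1[5]-=np.pi
  q1[5]=q0[5]
  a=goto(q1,[480,150,330],6); 
  a[5]-=np.pi; rep(a)
  b0=goto(a,[400,380,330],6); rep(b0)
  for wp in ([250,480,330],[250,480,500],[100,500,330],[100,500,500]):
    b=goto(b0,wp,7); print('wp',wp); rep(b)
    for el in (0,.4,-.4):
      for daz in (0,-25,25):
        print('  el',el,'daz',daz); c=b
        for k in range(3): c=radial(c,4,el=el,daz=daz); rep(c)
E
python3 simE.py > simE.txt; head -3 simE.txt; grep -n "tilt 3[0-9]\|tilt 4[0-3]" simE.txt | awk '{print}' | grep "az -\|az [0-9]\.[0-9]" | head -40
```

```text
q [-0.046 -0.819  2.36   0.351  0.86  -2.075] tcp [481. 143. 325.] az 18.5 tilt 46.2 jaw el -0.3
q [ 0.83  -0.506  2.182 -0.513  0.796 -0.836] tcp [400. 380. 330.] az 18.5 tilt 46.2 jaw el -0.3
wp [250, 480, 330]
15:q [ 1.003 -0.91   2.367 -0.603  1.209 -0.762] tcp [283. 260. 331.] az 7.1 tilt 43.5 jaw el -5.9
16:q [ 0.929 -0.91   2.346 -0.616  1.312 -0.824] tcp [293. 212. 336.] az -4.0 tilt 41.6 jaw el -11.0
27:q [ 0.983 -0.91   2.57  -0.621  1.018 -0.664] tcp [278. 260. 217.] az 9.3 tilt 42.6 jaw el -4.7
28:q [ 0.886 -0.91   2.57  -0.582  1.098 -0.758] tcp [284. 214. 202.] az -0.9 tilt 38.6 jaw el -9.1
40:q [ 0.764 -0.91   1.77  -0.43   1.693 -1.253] tcp [251. 158. 627.] az 4.0 tilt 40.3 jaw el -7.1
53:q [ 0.918 -0.91   1.952 -0.476  1.518 -1.06 ] tcp [265. 224. 547.] az 9.7 tilt 42.2 jaw el -4.5
54:q [ 0.808 -0.91   1.798 -0.469  1.726 -1.213] tcp [244. 153. 608.] az 0.7 tilt 38.6 jaw el -8.5
65:q [ 1.009 -0.91   2.303 -0.576  1.251 -0.801] tcp [279. 266. 366.] az 8.8 tilt 43.3 jaw el -5.0
66:q [ 0.949 -0.91   2.423 -0.619  1.235 -0.767] tcp [289. 223. 293.] az -1.4 tilt 41.5 jaw el -9.8
104:q [ 1.164 -0.91   2.57  -0.692  1.233 -0.497] tcp [233. 231. 211.] az 0.5 tilt 41.1 jaw el -8.8
116:q [ 1.079 -0.91   1.807 -0.616  1.739 -1.021] tcp [222. 176. 620.] az 4.9 tilt 42.9 jaw el -6.9
129:q [ 1.202 -0.91   2.01  -0.637  1.58  -0.816] tcp [223. 242. 525.] az 9.8 tilt 43.9 jaw el -4.6
130:q [ 1.065 -0.91   1.879 -0.625  1.731 -0.992] tcp [228. 175. 580.] az 0.1 tilt 41.4 jaw el -9.0
```

```bash
sed -n 13,17p simE.txt
cat > simF.py <<'E'
from simE import *
a=goto(q0,[500,120,330],6); b0=goto(a,[420,360,330],6); rep(b0)
for wp in ([340,400,330],[360,360,330]):
  b=goto(b0,wp,3); print('wp',wp); rep(b)
  for daz in (15,25,35):
    print(' daz',daz); c=b
    for k in range(5): c=radial(c,4,daz=daz); rep(c)
    d=goto(c,[430,330,300],4); rep(d); d=goto(d,[480,310,150],4); rep(d)
E
python3 simF.py
```

```text
el 0 daz 25
q [ 1.061 -0.91   2.388 -0.587  1.1   -0.716] tcp [271. 306. 330.] az 17.3 tilt 45.9 jaw el -0.9
q [ 1.003 -0.91   2.367 -0.603  1.209 -0.762] tcp [283. 260. 331.] az 7.1 tilt 43.5 jaw el -5.9
q [ 0.929 -0.91   2.346 -0.616  1.312 -0.824] tcp [293. 212. 336.] az -4.0 tilt 41.6 jaw el -11.0
  el 0.4 daz 0
q [ 0.746 -0.527  2.196 -0.443  0.764  2.195] tcp [420. 360. 330.] az 18.5 tilt 46.2 jaw el 0.3
wp [340, 400, 330]
q [ 1.008 -0.527  2.195 -0.624  0.898  2.5  ] tcp [340. 400. 330.] az 18.5 tilt 46.2 jaw el 0.3
 daz 15
q [ 0.959 -0.91   2.379 -0.544  1.095  2.33 ] tcp [293. 287. 330.] az 14.2 tilt 44.8 jaw el 2.5
q [ 1.068 -0.91   2.358 -0.637  1.298  2.433] tcp [266. 249. 333.] az 3.5 tilt 42.7 jaw el 7.6
q [ 1.146 -0.91   2.345 -0.701  1.485  2.494] tcp [243. 206. 338.] az -8.0 tilt 42.0 jaw el 13.1
q [ 1.196 -0.91   2.339 -0.751  1.649  2.528] tcp [224. 163. 344.] az -19.3 tilt 42.9 jaw el 18.7
q [ 1.224 -0.91   2.343 -0.793  1.79   2.544] tcp [207. 121. 351.] az -29.8 tilt 44.9 jaw el 24.3
q [ 1.005 -0.363  2.096 -0.794  1.424  2.602] tcp [345. 251. 319.] az -29.8 til
[... 2951 characters left out ...]
 tilt 29.8 jaw el 19.3
 daz 35
q [ 0.571 -0.91   2.368 -0.266  0.966  1.901] tcp [370. 245. 331.] az 14.4 tilt 43.5 jaw el 2.3
q [ 0.342 -0.91   2.32  -0.144  1.079  1.657] tcp [390. 177. 337.] az 7.8 tilt 38.2 jaw el 5.2
q [ 0.092 -0.91   2.256 -0.032  1.237  1.402] tcp [390. 105. 351.] az 2.0 tilt 32.1 jaw el 6.9
q [-0.18  -0.91   2.178  0.061  1.438  1.142] tcp [366.  34. 375.] az -2.2 tilt 25.2 jaw el 7.0
q [-0.469 -0.91   2.086  0.125  1.676  0.881] tcp [318. -27. 408.] az -3.2 tilt 18.0 jaw el 5.4
q [ 0.222 -0.676  2.069 -0.085  1.448  1.539] tcp [369. 135. 359.] az -3.2 tilt 17.9 jaw el 5.3
q [ 0.458 -0.264  2.049 -0.171  1.089  1.837] tcp [441. 249. 223.] az -3.2 tilt 17.9 jaw el 5.3
```

```bash
cat > em.py <<'E'
from sim import *
W=600
def emit(q,fn,n,sp):
    L=[];S=[]
    for i in range(n):
        p,R=fk(q); d=np.array(fn(q,p,i),float); d*=min(1,48/max(np.linalg.norm(d),1e-6))
        l=(R.inv().apply(d)/1000).round(3)+0.; q=row(q,l,sp,W); L.append(l.tolist()); S.append(sp)
    return q,L,S
def to(tgt,n): return lambda q,p,i:(np.array(tgt)-p)/(n-i)
def rad(daz,el=0):
    def f(q,p,i):
        a=q[0]+np.radians(daz); return -48*np.array([np.cos(a)*np.cos(el),np.sin(a)*np.cos(el),np.sin(el)])
    return f
def chain(q,segs):
    LL=[];SS=[]
    for fn,n,sp in segs:
        q,L,S=emit(q,fn,n,sp); LL+=L;SS+=S; rep(q)
    print('"linear":',LL);print('"spin":',SS,len(SS)); return q
def q0(): return np.array(arm.read_state()['joint_positions'])
E
python3 - <<'E'
from em import *
q=q0(); rep(q); chain(q,[(to([490,120,330],6),6,-.149),(to([420,340,330],5),4,-.149)])
E
```

```text
q [-0.783 -0.35   2.424  0.961  0.906 -0.105] tcp [506. -89. 157.] az 18.5 tilt 46.2 jaw el 0.3
q [-0.135 -0.804  2.345  0.422  0.893  0.066] tcp [490. 120. 330.] az 18.5 tilt 46.2 jaw el 34.5
q [ 0.554 -0.669  2.277 -0.244  0.755  0.413] tcp [434. 296. 330.] az 18.5 tilt 46.2 jaw el 46.1
"linear": [[0.027, -0.034, -0.014], [0.032, -0.029, -0.014], [0.036, -0.024, -0.014], [0.039, -0.019, -0.014], [0.041, -0.013, -0.014], [0.042, -0.007, -0.013], [0.037, -0.028, 0.0], [0.04, -0.022, 0.001], [0.043, -0.016, 0.0], [0.045, -0.01, 0.001]]
"spin": [-0.149, -0.149, -0.149, -0.149, -0.149, -0.149, -0.149, -0.149, -0.149, -0.149] 10
```

Emit:
step_arm([
  [0.027,-0.034,-0.014],
  [0.032,-0.029,-0.014],
  [0.036,-0.024,-0.014],
  [0.039,-0.019,-0.014],
  [0.041,-0.013,-0.014],
  [0.042,-0.007,-0.013],
  [0.037,-0.028,0.0],
  [0.04,-0.022,0.001],
  [0.043,-0.016,0.0],
  [0.045,-0.01,0.001],
], spin=[-0.149,-0.149,-0.149,-0.149,-0.149,-0.149,-0.149,-0.149,-0.149,-0.149], grip=[0.045,0.045,0.045,0.045,0.045,0.045,0.045,0.045,0.045,0.045])

```text
time: 23.35
tcp_pos: [433.0, 299.8, 329.1]
orientation: [2.337, -0.054, 1.852]
contact_force: [1.2, -0.5, -0.6]
grip_width: 0.525
```

Run:
```python
from em import *
st()
q=q0(); rep(q); q=chain(q,[(to([360,360,330],2),2,-.149),(rad(15),8,-.149)]); q=chain(q,[(rad(15),8,0)])
```

```text
t 23.35 tcp [433.  299.8 329.1] rpy [133.9  -3.1 106.1] F [ 1.2 -0.5 -0.6] T [-0.15  0.33 -0.03] w 0.525 q [ 0.559 -0.665  2.276 -0.239  0.751  0.409]
toolz az 19.1 tilt 46.2 jaw az 12.9 el 46.0
q [ 0.559 -0.665  2.276 -0.239  0.751  0.409] tcp [433. 300. 329.] az 19.1 tilt 46.2 jaw el 46.0
q [ 0.877 -0.632  2.258 -0.517  0.857  0.53 ] tcp [360. 360. 329.] az 19.1 tilt 46.2 jaw el 44.7
q [ 0.984 -0.91   2.344 -0.585  1.276 -0.617] tcp [280. 243. 336.] az 3.2 tilt 41.4 jaw el -0.8
"linear": [[0.039, -0.02, -0.018], [0.042, -0.014, -0.018], [-0.029, -0.03, -0.024], [-0.023, -0.034, -0.025], [-0.017, -0.037, -0.025], [-0.013, -0.04, -0.023], [-0.008, -0.042, -0.021], [-0.003, -0.044, -0.019], [0.003, -0.045, -0.017], [0.009, -0.045, -0.014]]
"spin": [-0.149, -0.149, -0.149, -0.149, -0.149, -0.149, -0.149, -0.149, -0.149, -0.149] 10
q [ 1.123 -0.91   2.303 -0.707  1.647 -0.521] tcp [230. 160. 356.] az -20.4 tilt 40.6 jaw el -12.4
"linear": [[0.014, -0.044, -0.012], [0.014, -0.045, -0.01], [0.013, -0.046, -0.007], [0.012, -0.046, -0.005], [0.012, -0.046, -0.003], [0.011, -0.047, -0.001], [0.011, -0.047, 0.001], [0.01, -0.047, 0.003]]
"spin": [0, 0, 0, 0, 0, 0, 0, 0] 8
```

Emit:
step_arm([
  [0.039,-0.02,-0.018],
  [0.042,-0.014,-0.018],
  [-0.029,-0.03,-0.024],
  [-0.023,-0.034,-0.025],
  [-0.017,-0.037,-0.025],
  [-0.013,-0.04,-0.023],
  [-0.008,-0.042,-0.021],
  [-0.003,-0.044,-0.019],
  [0.003,-0.045,-0.017],
  [0.009,-0.045,-0.014],
], spin=[-0.149,-0.149,-0.149,-0.149,-0.149,-0.149,-0.149,-0.149,-0.149,-0.149], grip=[0.045,0.045,0.045,0.045,0.045,0.045,0.045,0.045,0.045,0.045])

```text
time: 24.35
tcp_pos: [283.6, 243.3, 333.4]
orientation: [-3.126, 0.718, -3.054]
contact_force: [0.2, 0.7, 0.4]
grip_width: 0.529
```

Run:
```python
from em import *
st()
q=q0(); rep(q); 
for n in (6,8,10):
  for d in (10,15,20): print(n,d); chain(q,[(rad(d),n,0)])
```

```text
t 24.35 tcp [283.6 243.3 333.4] rpy [-179.1   41.1 -175. ] F [0.2 0.7 0.4] T [-0.02  0.31  0.01] w 0.529 q [ 0.961 -0.91   2.347 -0.571  1.26  -0.638]
toolz az 3.6 tilt 41.2 jaw az 94.4 el -0.7
q [ 0.961 -0.91   2.347 -0.571  1.26  -0.638] tcp [284. 243. 333.] az 3.6 tilt 41.2 jaw el -0.7
6 10
q [ 1.199 -0.91   2.324 -0.699  1.606 -0.451] tcp [219. 186. 343.] az -13.8 tilt 40.4 jaw el -9.2
"linear": [[0.018, -0.042, -0.015], [0.017, -0.043, -0.012], [0.015, -0.044, -0.009], [0.014, -0.045, -0.007], [0.013, -0.046, -0.004], [0.012, -0.047, -0.001]]
"spin": [0, 0, 0, 0, 0, 0] 6
6 15
q [ 1.08  -0.91   2.317 -0.671  1.544 -0.547] tcp [244. 182. 345.] az -14.2 tilt 39.8 jaw el -9.3
"linear": [[0.015, -0.044, -0.013], [0.015, -0.045, -0.01], [0.014, -0.045, -0.008], [0.013, -0.046, -0.006], [0.013, -0.046, -0.004], [0.012, -0.046, -0.001]]
"spin": [0, 0, 0, 0, 0, 0] 6
6 20
q [ 0.956 -0.91   2.311 -0.633  1.479 -0.65 ] tcp [269. 176. 345.] az -14.2 tilt 39.1 jaw el -9.2
"linear": [[0.012, -0.045, -0.01], [0.012, -0.046, -0.008], [0.013, -0.046, -0.007], [0.012, -0.046, -0.005], [0.013, -0.0
[... 1617 characters left out ...]
"linear": [[0.015, -0.044, -0.013], [0.015, -0.045, -0.01], [0.014, -0.045, -0.008], [0.013, -0.046, -0.006], [0.013, -0.046, -0.004], [0.012, -0.046, -0.001], [0.011, -0.047, 0.001], [0.011, -0.047, 0.003], [0.011, -0.047, 0.004], [0.01, -0.046, 0.006]]
"spin": [0, 0, 0, 0, 0, 0, 0, 0, 0, 0] 10
10 20
q [ 0.929 -0.91   2.287 -0.669  1.609 -0.684] tcp [259. 132. 358.] az -26.4 tilt 39.1 jaw el -15.0
"linear": [[0.012, -0.045, -0.01], [0.012, -0.046, -0.008], [0.013, -0.046, -0.007], [0.012, -0.046, -0.005], [0.013, -0.046, -0.004], [0.013, -0.046, -0.002], [0.013, -0.046, -0.001], [0.013, -0.046, 0.001], [0.013, -0.046, 0.002], [0.013, -0.046, 0.004]]
"spin": [0, 0, 0, 0, 0, 0, 0, 0, 0, 0] 10
```

Run:
```python
from plan import *
crop('w12',235,40,475,230,3.3,'w12c')
```

```text
(no output)
```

View pics/w12c.png

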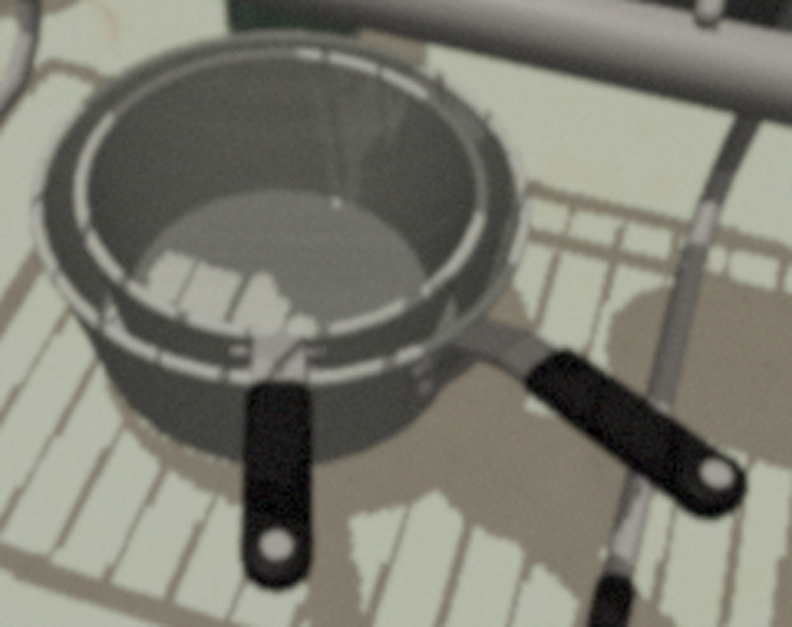

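Run:
```python
from plan import *
from scipy.optimize import least_squares
w=load('w12'); f=lambda u,v:(235+u/3.3-.35,40+v/3.3-.35)
a=np.linspace(0,6.283,180)
def ext(x,y,z,r):
    P=np.array([proj(w,[x+r*np.cos(t),y+r*np.sin(t),z]) for t in a]); return np.array([P[:,0].min(),P[:,0].max(),P[:,1].min(),P[:,1].max()])
def fit(l,r,t,b,z,R):
    e=np.array([f(l,0)[0],f(r,0)[0],f(0,t)[1],f(0,b)[1]]); q=least_squares(lambda p:ext(*p,z,R)-e,[710,-20]); print(q.x.round(1),q.fun.round(1)); return q.x
L=fit(33,525,33,385,64,82); M=fit(75,490,45,342,64,68)
for c,(o,i),zo,zi in ((M,((277,586),(281,383)),87,81),(L,((722,505),(550,365)),87,81)):
    o=plane(w,*f(*o),zo);i=plane(w,*f(*i),zi); 
    print(np.linalg.norm(o-i).round(1),[ (np.hypot(*(X[:2]-c)).round(1),np.degrees(np.arctan2(*(X[:2]-c)[::-1])).round(1)) for X in (o,i)],np.degrees(np.arctan2(*(o-i)[1::-1])).round(1))
```

```text
[710.  -19.4] [-0.6  0.6  0.3 -0.3]
[713.6 -19.4] [ 1.  -1.   2.1 -1.2]
65.2 [(np.float64(163.3), np.float64(-161.9)), (np.float64(98.3), np.float64(-161.7))] -162.2
60.0 [(np.float64(175.3), np.float64(-122.8)), (np.float64(115.7), np.float64(-121.1))] -125.9
```

Run:
```python
from em import *
q=q0()
def half(q,p,i): return rad(15)(q,p,i)*.5
q=chain(q,[(rad(15),8,.038),(half,1,.038),(lambda q,p,i:(20,10,0),1,0)])
```

```text
q [ 1.104 -0.91   2.308 -0.696  1.629 -0.231] tcp [233. 161. 351.] az -20.2 tilt 40.1 jaw el -1.2
q [ 1.109 -0.91   2.306 -0.702  1.65  -0.19 ] tcp [230. 155. 352.] az -21.7 tilt 40.2 jaw el -0.5
q [ 1.051 -0.859  2.285 -0.694  1.591 -0.215] tcp [251. 166. 352.] az -21.7 tilt 40.2 jaw el -0.5
"linear": [[0.015, -0.044, -0.013], [0.013, -0.045, -0.01], [0.01, -0.046, -0.008], [0.008, -0.047, -0.006], [0.006, -0.048, -0.004], [0.003, -0.048, -0.002], [0.001, -0.048, 0.001], [-0.002, -0.048, 0.003], [-0.002, -0.024, 0.002], [-0.012, 0.017, 0.01]]
"spin": [0.038, 0.038, 0.038, 0.038, 0.038, 0.038, 0.038, 0.038, 0.038, 0] 10
```

Emit:
step_arm([
  [0.015,-0.044,-0.013],
  [0.013,-0.045,-0.01],
  [0.01,-0.046,-0.008],
  [0.008,-0.047,-0.006],
  [0.006,-0.048,-0.004],
  [0.003,-0.048,-0.002],
  [0.001,-0.048,0.001],
  [-0.002,-0.048,0.003],
  [-0.002,-0.024,0.002],
  [-0.012,0.017,0.01],
], spin=[0.038,0.038,0.038,0.038,0.038,0.038,0.038,0.038,0.038,0], grip=[0.045,0.045,0.045,0.045,0.045,0.045,0.045,0.045,0.045,0.045])

```text
time: 25.35
tcp_pos: [246.2, 170.2, 348.9]
orientation: [3.135, 0.703, 2.773]
contact_force: [0.3, 0.6, 0.1]
grip_width: 0.525
```

Run:
```python
from em import *
st()
```

```text
t 25.35 tcp [246.2 170.2 348.9] rpy [179.6  40.3 158.9] F [0.3 0.6 0.1] T [0.12 0.37 0.04] w 0.525 q [ 1.074 -0.862  2.293 -0.695  1.589 -0.189]
toolz az -20.5 tilt 40.3 jaw az 69.1 el 0.3
```

Run:
```python
from plan import *
snap('wrist','w13');snap('side','d13');snap('scene','s13'); crop('d13',270,170,390,240,6,'d13c'); crop('s13',230,160,350,240,6,'s13c')
```

```text
(no output)
```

View pics/w13.png

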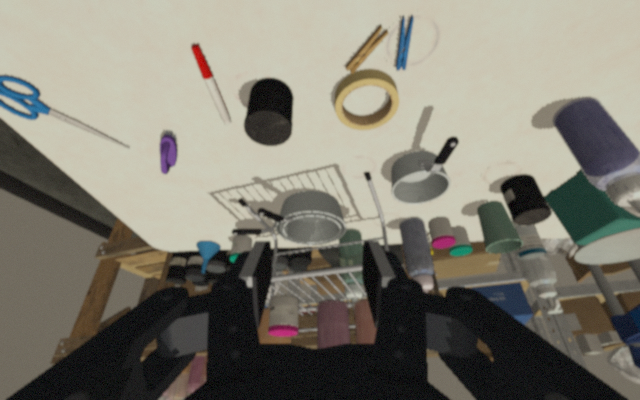

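View pics/d13c.png

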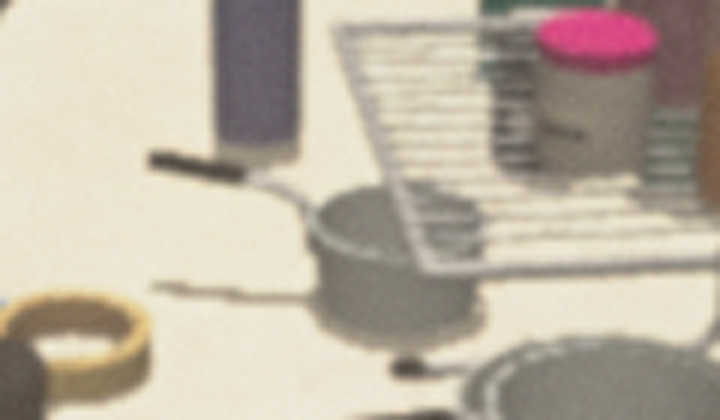

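View pics/s13c.png

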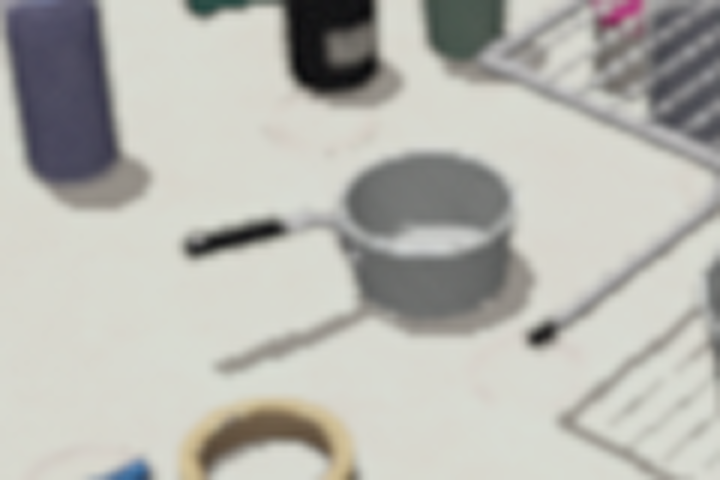

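Run:
```python
from plan import *
from scipy.optimize import least_squares
d=load('d13');s=load('s13')
D=lambda u,v:(270+u/6-.42,170+v/6-.42); S=lambda u,v:(230+u/6-.42,160+v/6-.42)
import io,contextlib
with contextlib.redirect_stdout(io.StringIO()): import m
ed=m.e(D,308,483,183,258); es=m.e(S,342,515,151,255)
q=least_squares(lambda p:np.r_[m.ext(d,p[0],p[1],56,55)-ed,m.ext(s,p[0],p[1],56,55)-es],[642,235]);print(q.x.round(1),q.fun.round(1))
q2=least_squares(lambda p:np.r_[m.ext(d,*p)-ed,m.ext(s,*p)-es],[642,235,56,55]);print(q2.x.round(1),q2.fun.round(1))
for a,b in (((196,166),(235,238)),((150,157),(189,247)),((246,173),(285,231))):
    X,e=tri((d,*D(*a)),(s,*S(*b))); v=X[:2]-q.x; print(X.round(1),np.round(e,1),np.hypot(*v).round(1),np.degrees(np.arctan2(v[1],v[0])).round(1))
```

```text
[645.3 236. ] [-0.1  0.7  0.5  1.  -1.1  0.1 -0.2 -0. ]
[642.6 231.3  60.3  53.1] [-0.1 -0.2  0.2  0.3 -0.1  0.2 -0.1 -0.5]
[525.9 280.1  80.2] [1.7 1.7] 127.3 159.8
[498.9 290.7  83.9] [0.9 0.9] 156.3 159.5
[554.  266.3  77.9] [4. 4.] 96.2 161.7
```

Run:
```python
from em import *
q=q0(); rep(q)
q=chain(q,[(to([400,290,240],5),5,0),(to([463,305,140],4),4,0),(lambda q,p,i:(0,0,0),1,0)])
q=chain(q,[(to([523.6,282.6,63.5],8),8,0)])
for t in ([645-120,150,160],[572,40,170],[575,25,150],[590,25,66]):
    q=chain(q,[(to(t,8),8,0)])
```

```text
q [ 1.07  -0.859  2.293 -0.696  1.588 -0.189] tcp [248. 169. 348.] az -20.9 tilt 40.3 jaw el 0.1
q [ 0.887 -0.236  2.116 -0.746  1.131 -0.031] tcp [400. 290. 240.] az -20.9 tilt 40.3 jaw el 0.1
q [ 0.801  0.034  2.08  -0.852  0.911  0.101] tcp [463. 305. 140.] az -20.9 tilt 40.3 jaw el 0.1
q [ 0.801  0.034  2.08  -0.852  0.911  0.101] tcp [463. 305. 140.] az -20.9 tilt 40.3 jaw el 0.1
"linear": [[-0.001, 0.033, 0.029], [-0.001, 0.034, 0.029], [-0.001, 0.033, 0.03], [-0.001, 0.034, 0.029], [-0.001, 0.033, 0.03], [0.006, 0.009, 0.028], [0.006, 0.009, 0.028], [0.006, 0.009, 0.027], [0.006, 0.009, 0.028], [0.0, 0.0, 0.0]]
"spin": [0, 0, 0, 0, 0, 0, 0, 0, 0, 0] 10
q [ 0.677  0.226  2.048 -0.985  0.735  0.191] tcp [524. 282.  64.] az -20.9 tilt 40.3 jaw el 0.1
"linear": [[0.0, 0.0, 0.012], [0.0, 0.0, 0.013], [0.0, 0.0, 0.012], [0.0, 0.0, 0.013], [0.0, 0.0, 0.012], [0.0, 0.0, 0.013], [0.0, 0.001, 0.012], [0.0, 0.0, 0.013]]
"spin": [0, 0, 0, 0, 0, 0, 0, 0] 8
q [ 0.412 -0.179  2.234 -0.778  0.702 -0.279] tcp [525. 150. 160.] az -20.9 tilt 40.3 jaw el 0.1
"linear": [[-0.012, -0.015, -0.005], [
[... 511 characters left out ...]
1, 0.005]]
"spin": [0, 0, 0, 0, 0, 0, 0, 0] 8
q [ 0.062 -0.183  2.26  -0.613  0.484 -0.677] tcp [575.  25. 150.] az -20.9 tilt 40.3 jaw el 0.1
"linear": [[0.001, -0.002, 0.003], [0.001, -0.002, 0.003], [0.001, -0.001, 0.002], [0.001, -0.002, 0.003], [0.001, -0.001, 0.002], [0.001, -0.002, 0.003], [0.0, -0.001, 0.002], [0.001, -0.002, 0.003]]
"spin": [0, 0, 0, 0, 0, 0, 0, 0] 8
q [ 0.062  0.044  2.251 -0.977  0.329 -0.282] tcp [590.  25.  65.] az -20.9 tilt 40.3 jaw el 0.1
"linear": [[0.005, 0.001, 0.009], [0.006, 0.001, 0.009], [0.005, 0.001, 0.009], [0.006, 0.001, 0.009], [0.005, 0.0, 0.009], [0.006, 0.001, 0.009], [0.005, 0.0, 0.009], [0.006, 0.001, 0.01]]
"spin": [0, 0, 0, 0, 0, 0, 0, 0] 8
```

Emit:
step_arm([
  [-0.001,0.033,0.029],
  [-0.001,0.034,0.029],
  [-0.001,0.033,0.03],
  [-0.001,0.034,0.029],
  [-0.001,0.033,0.03],
  [0.006,0.009,0.028],
  [0.006,0.009,0.028],
  [0.006,0.009,0.027],
  [0.006,0.009,0.028],
  [0,0,0],
], spin=[0,0,0,0,0,0,0,0,0,0], grip=[0.05,0.05,0.05,0.05,0.05,0.05,0.05,0.05,0.05,0.05])

```text
time: 26.5
tcp_pos: [461.7, 302.8, 136.8]
orientation: [-3.138, 0.701, 2.775]
contact_force: [-0.6, -0.5, -0.1]
grip_width: 0.581
```

Run:
```python
from em import *
st(); snap('wrist','w14'); snap('side','d14'); crop('d14',240,160,390,250,5,'d14c')
```

```text
t 26.50 tcp [461.7 302.8 136.8] rpy [-179.8   40.2  159. ] F [-0.6 -0.5 -0.1] T [0.11 0.33 0.01] w 0.581 q [ 0.799  0.037  2.083 -0.851  0.911  0.101]
toolz az -21.3 tilt 40.2 jaw az 68.9 el -0.1
```

View pics/w14.png

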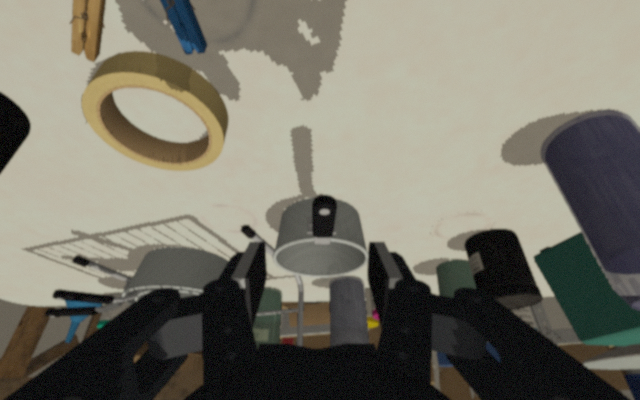

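View pics/d14c.png

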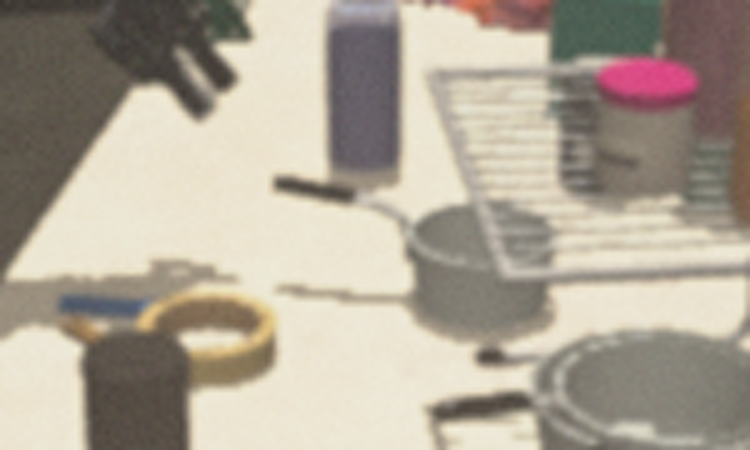

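Run:
```python
from h import *
w=load('w14'); 
az=np.radians(158.9); u=np.array([np.cos(az),np.sin(az),0.105])
for r in (-29,0,14,29): print(r,proj(w,np.array([526,281.5,77.5])+r*u).round(1))
t=np.array([np.sin(.7016)*np.cos(-.367),np.sin(.7016)*np.sin(-.367),-np.cos(.7016)])
for k in (0,50,100,150): print('tool axis',k,proj(w,np.array([461.7,302.8,136.8])+k*t).round(1))
crop('w14',270,180,380,290,6,'w14c')
```

```text
-29 [320.7 233.7]
0 [321.1 220. ]
14 [321.3 212.2]
29 [321.6 203. ]
tool axis 0 [316.9 254.4]
tool axis 50 [317.  220.7]
tool axis 100 [317.1 199.8]
tool axis 150 [317.1 185.5]
```

View pics/w14c.png

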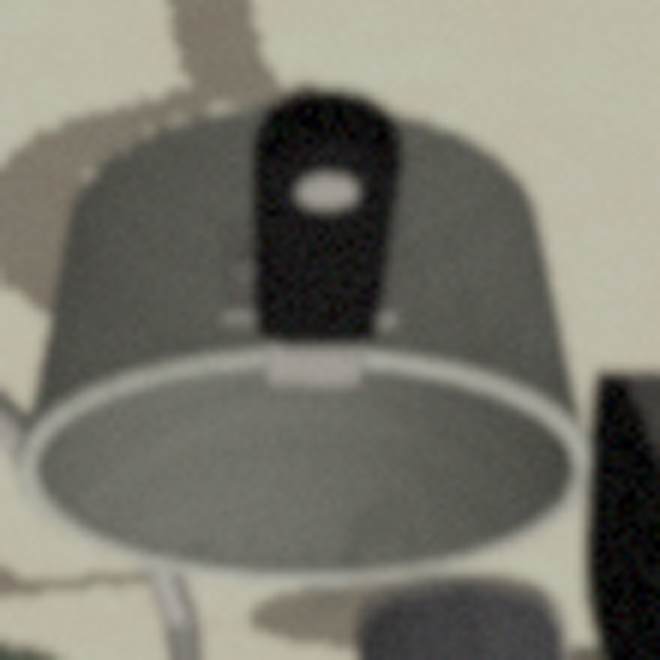

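Run:
```python
from plan import *
d=np.array([523.6,283,63.5])-arm.read_state()['tcp_pos']
plan([(d*.9,0,6),(d*.1,0,1)])
R=Rcur(); print('up in tool',R.inv().apply([0,0,1]).round(3))
```

```text
"linear": [[0.0, 0.0, 0.015], [0.0, 0.0, 0.015], [0.0, 0.001, 0.015], [0.0, 0.0, 0.015], [0.0, 0.001, 0.015], [0.001, 0.0, 0.016], [0.0, 0.0, 0.01]]
"spin": [0.0, 0.0, 0.0, 0.0, 0.0, 0.0, 0.0] rows 7 acc [ 61.1 -21.2 -77.6] maxlin 0.016 norm 0.016031219541881397
up in tool [-0.647  0.002 -0.762]
```

Emit:
step_arm([
  [-0.001,0.001,0.015],
  [-0.001,0,0.017],
  [0,0.001,0.018],
  [0,0,0.018],
  [0,0.001,0.016],
  [0,0,0.01],
  [0,0,0.004],
  [0,0,0],
  [0,0,0],
  [0,0,0],
], spin=[0,0,0,0,0,0,0,0,0,0], grip=[0.05,0.05,0.05,0.05,0.05,0.05,0.05,0.05,0.05,0.05])

```text
time: 27.6
tcp_pos: [525.2, 284.6, 69.2]
orientation: [3.134, 0.706, 2.769]
contact_force: [0.8, 0.4, -0.6]
grip_width: 0.586
```

Run:
```python
from em import *
st(); snap('wrist','w15'); snap('side','d15'); crop('d15',240,160,390,250,5,'d15c')
```

```text
t 27.60 tcp [525.2 284.6  69.2] rpy [179.5  40.4 158.6] F [ 0.8  0.4 -0.6] T [0.07 0.33 0.01] w 0.586 q [ 0.679  0.218  2.044 -0.978  0.74   0.183]
toolz az -20.7 tilt 40.4 jaw az 68.9 el 0.3
```

View pics/w15.png

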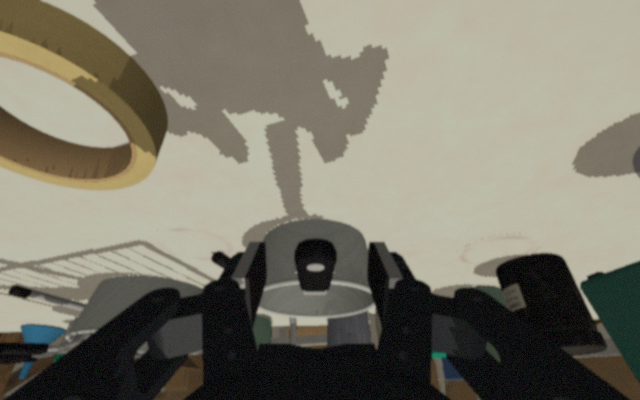

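View pics/d15c.png

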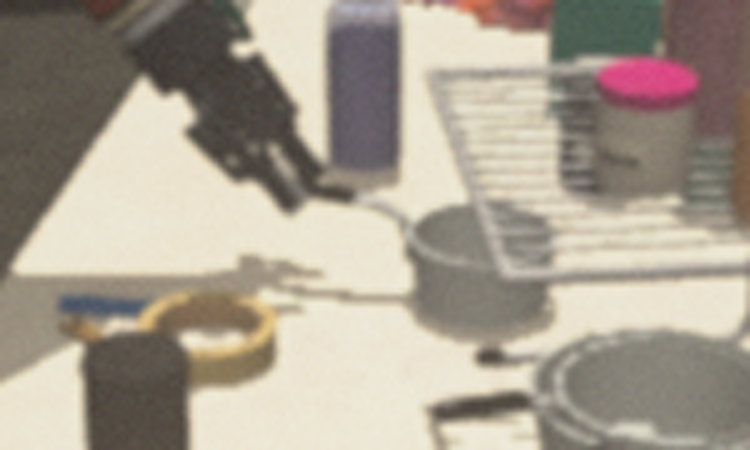

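Emit:
step_arm([
  [0.003,0,0.002],
  [0.002,0,0.001],
  [0,0,0],
  [0,0,0],
  [0,0,0],
  [0,0,0],
  [0,0,0],
  [0,0,0],
  [0,0,0],
  [0,0,0],
], spin=[0,0,0,0,0,0,0,0,0,0], grip=[0.05,0.05,0.03,0.015,0,0,0,0,0,0], newtons=110)

```text
time: 28.7
tcp_pos: [523.4, 284.8, 62.9]
orientation: [3.135, 0.705, 2.769]
contact_force: [0.1, -0.8, 0.2]
grip_width: 0.187
```

Run:
```python
from em import *
st()
R=Rcur(); print(R.inv().apply([0,0,.01]).round(4))
```

```text
t 28.70 tcp [523.4 284.8  62.9] rpy [179.6  40.4 158.7] F [ 0.1 -0.8  0.2] T [-0.03  0.22 -0.06] w 0.187 q [ 0.681  0.23   2.046 -0.988  0.735  0.2  ]
toolz az -20.8 tilt 40.4 jaw az 68.9 el 0.3
[-0.0065  0.     -0.0076]
```

Emit:
step_arm([
  [-0.002,0,-0.0023],
  [-0.0065,0,-0.0076],
  [-0.0097,0,-0.0114],
  [-0.0097,0,-0.0114],
  [-0.0097,0,-0.0114],
  [-0.0065,0,-0.0076],
  [-0.002,0,-0.0023],
  [0,0,0],
  [0,0,0],
  [0,0,0],
], spin=[0,0,0,0,0,0,0,0,0,0], grip=[0,0,0,0,0,0,0,0,0,0])

```text
time: 29.7
tcp_pos: [522.8, 284.0, 132.8]
orientation: [3.137, 0.704, 2.77]
contact_force: [-0.0, -0.4, -1.9]
grip_width: 0.191
```

Run:
```python
from em import *
st(); snap('wrist','w16'); snap('side','d16'); snap('scene','s16'); crop('d16',270,140,390,240,6,'d16c'); crop('s16',220,120,360,220,5.5,'s16c');crop('w16',250,190,390,330,5,'w16c')
```

```text
t 29.70 tcp [522.8 284.  132.8] rpy [179.7  40.3 158.7] F [-0.  -0.4 -1.9] T [ 0.26  0.71 -0.03] w 0.191 q [ 0.681  0.095  2.032 -0.866  0.825  0.028]
toolz az -20.9 tilt 40.3 jaw az 68.9 el 0.2
```

View pics/d16c.png

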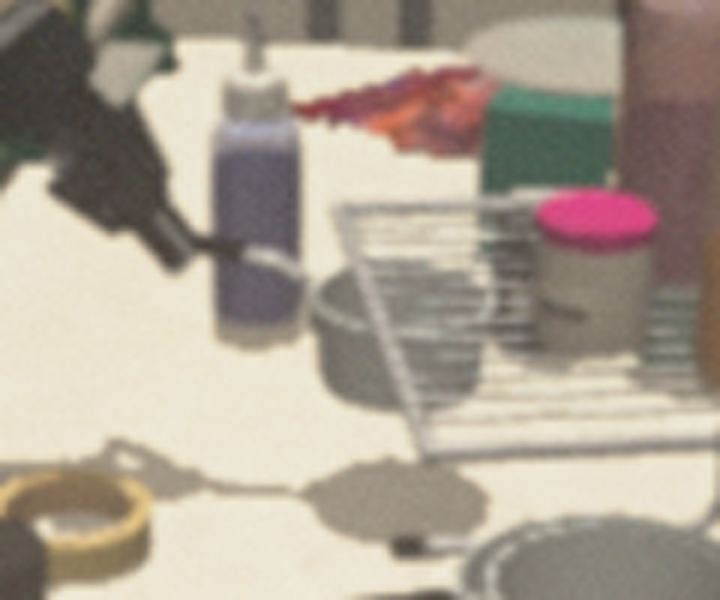

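View pics/s16c.png

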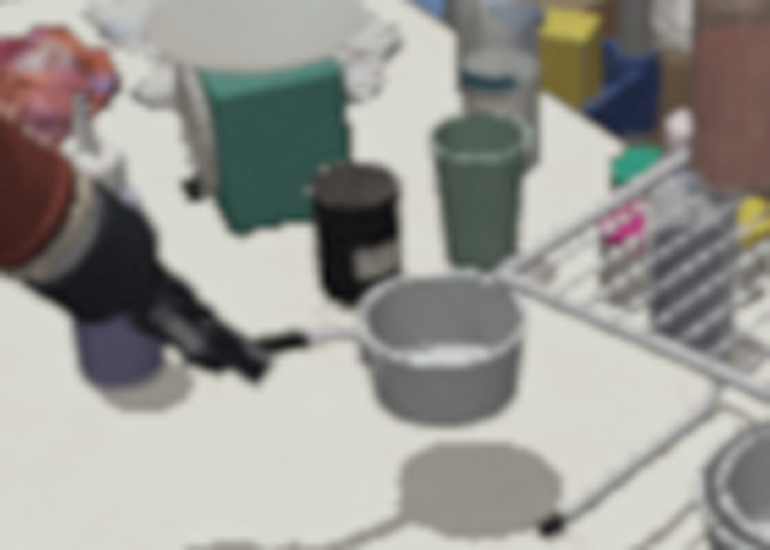

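View pics/w16c.png

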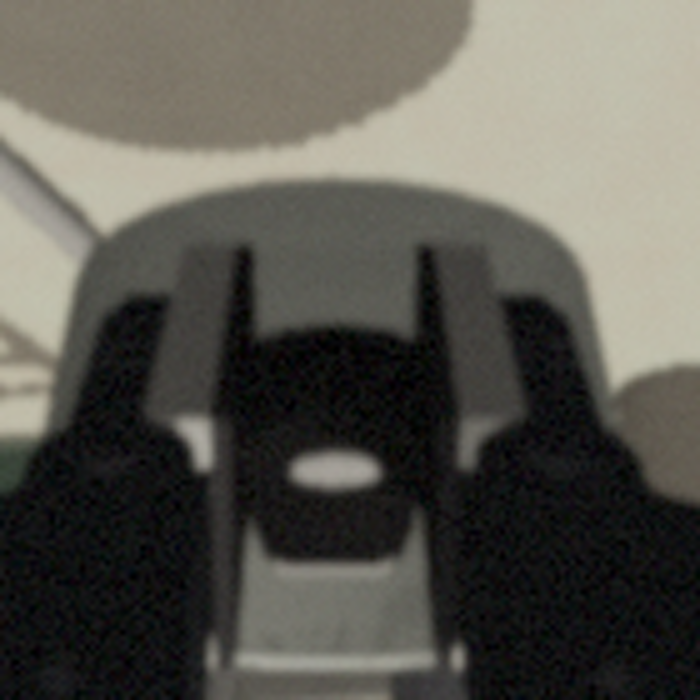

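Run:
```python
from plan import *
from scipy.optimize import least_squares
d=load('d16');s=load('s16')
D=lambda u,v:(270+u/6-.42,140+v/6-.42); S=lambda u,v:(220+u/5.5-.42,120+v/5.5-.42)
def ext(s,x,y,z,pit=0,r=55,az=-20.9):
    a=np.linspace(0,6.283,180); h=np.array([np.cos(np.radians(az)),np.sin(np.radians(az)),0]); l=np.array([-h[1],h[0],0])
    h2=h*np.cos(pit)+np.array([0,0,np.sin(pit)])
    P=np.array([proj(s,np.array([x,y,z])+r*(h2*np.cos(t)+l*np.sin(t))) for t in a]); return np.array([P[:,0].min(),P[:,0].max(),P[:,1].min(),P[:,1].max()])
ed=np.array([D(310,0)[0],D(493,0)[0],D(0,258)[1],D(0,335)[1]]); es=np.array([S(358,0)[0],S(527,0)[0],S(0,270)[1],S(0,368)[1]])
for f in (lambda p:(p[0],p[1],126,0),lambda p:(p[0],p[1],p[2],0),lambda p:tuple(p)):
    q=least_squares(lambda p:np.r_[ext(d,*f(p))-ed,ext(s,*f(p))-es],[642,235,126,0]);print(q.x.round(3),q.fun.round(1))
t=arm.read_state()['tcp_pos']; print(t)
```

```text
[645.622 236.11  126.      0.   ] [-0.1 -0.   0.9  0.2 -0.2 -0.   0.1 -0.7]
[644.813 234.701 127.295   0.   ] [-0.2 -0.2  0.7  0.  -0.1  0.2  0.  -0.8]
[6.44843e+02 2.34814e+02 1.27243e+02 4.10000e-02] [-0.2 -0.1  0.8 -0.1 -0.   0.1 -0.3 -0.5]
[523.04763091 284.18930793 133.14267354]
```

Run:
```python
from em import *
q=q0(); rep(q)
T=arm.read_state()['tcp_pos']; E=np.array([565.5,37.5,139.5]); 
fr=[.04,.12,.13,.13,.13,.13,.13,.12,.07,0]
c=np.cumsum(fr); 
def f(q,p,i): return T+(E-T)*c[i]-p
q=chain(q,[(f,10,0)])
```

```text
q [ 0.681  0.095  2.032 -0.866  0.825  0.028] tcp [523. 284. 133.] az -20.8 tilt 40.4 jaw el 0.2
q [ 0.098 -0.181  2.281 -0.669  0.483 -0.592] tcp [565.  37. 140.] az -20.8 tilt 40.4 jaw el 0.2
"linear": [[-0.004, -0.008, 0.003], [-0.012, -0.026, 0.009], [-0.014, -0.028, 0.01], [-0.013, -0.028, 0.01], [-0.013, -0.028, 0.01], [-0.014, -0.028, 0.011], [-0.013, -0.028, 0.01], [-0.012, -0.026, 0.009], [-0.007, -0.015, 0.005], [0.0, 0.0, 0.0]]
"spin": [0, 0, 0, 0, 0, 0, 0, 0, 0, 0] 10
```

Emit:
step_arm([
  [-0.004,-0.008,0.003],
  [-0.012,-0.026,0.009],
  [-0.014,-0.028,0.01],
  [-0.013,-0.028,0.01],
  [-0.013,-0.028,0.01],
  [-0.014,-0.028,0.011],
  [-0.013,-0.028,0.01],
  [-0.012,-0.026,0.009],
  [-0.007,-0.015,0.005],
  [0,0,0],
], spin=[0,0,0,0,0,0,0,0,0,0], grip=[0,0,0,0,0,0,0,0,0,0])

```text
time: 30.85
tcp_pos: [564.7, 35.0, 140.3]
orientation: [3.136, 0.705, 2.766]
contact_force: [-0.2, -0.1, -1.7]
grip_width: 0.182
```

Run:
```python
from em import *
st(); snap('wrist','w17'); snap('side','d17'); snap('scene','s17'); crop('d17',280,170,430,275,5,'d17c'); crop('s17',310,140,440,260,5,'s17c')
```

```text
t 30.85 tcp [564.7  35.  140.3] rpy [179.7  40.4 158.5] F [-0.2 -0.1 -1.7] T [ 0.22  0.66 -0.01] w 0.182 q [ 0.093 -0.184  2.282 -0.668  0.484 -0.594]
toolz az -21.1 tilt 40.4 jaw az 68.7 el 0.2
```

View pics/d17c.png

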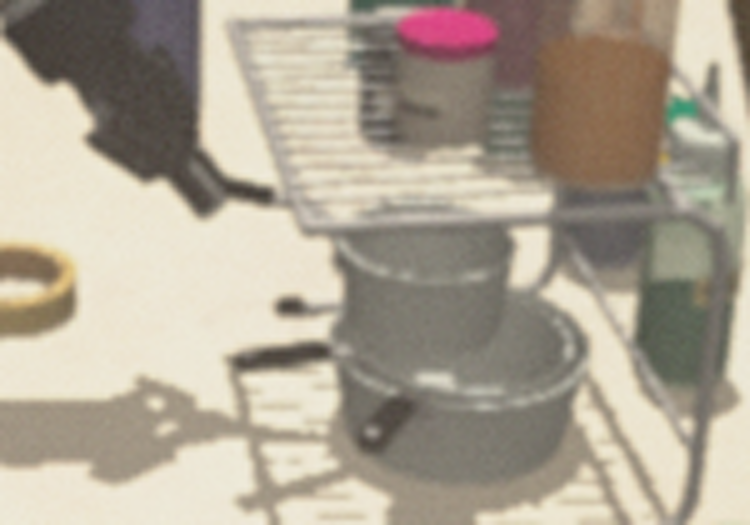

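View pics/s17c.png

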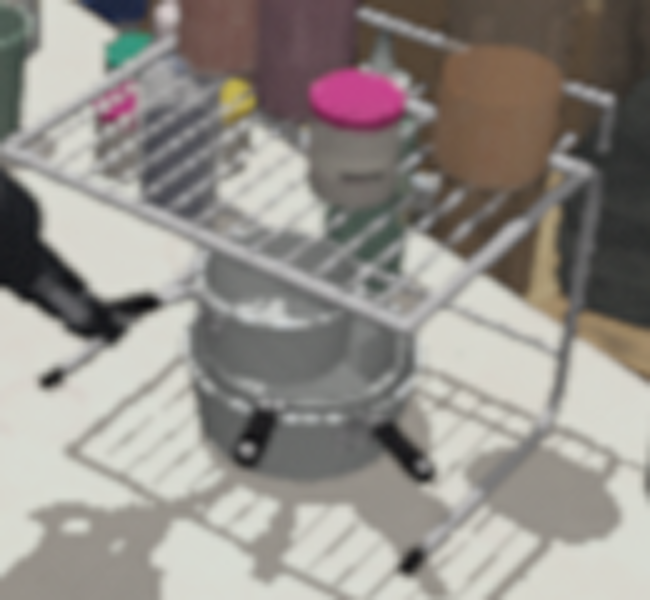

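View pics/w17.png

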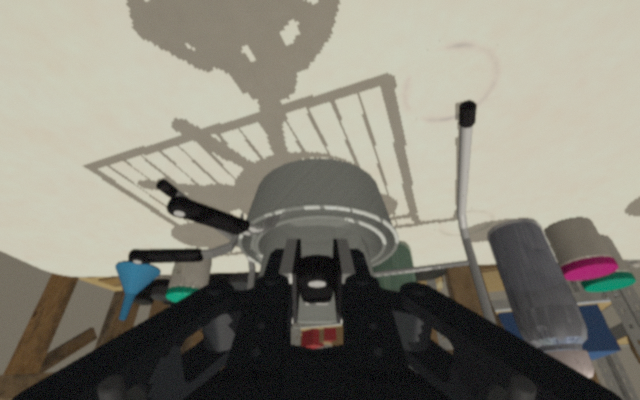

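Run:
```python
from em import *
from scipy.optimize import least_squares
d=load('d17');s=load('s17'); a=np.linspace(0,6.283,180)
def ext(s,x,y,z,r):
    P=np.array([proj(s,[x+r*np.cos(t),y+r*np.sin(t),z]) for t in a]); return np.array([P[:,0].min(),P[:,0].max(),P[:,1].max()])
D=lambda u,v:(280+u/5-.4,170+v/5-.4); S=lambda u,v:(310+u/5-.4,140+v/5-.4)
def fit(l,r,b,l2,r2,b2,z,R):
    e=np.array([D(l,0)[0],D(r,0)[0],D(0,b)[1],S(l2,0)[0],S(r2,0)[0],S(0,b2)[1]]); q=least_squares(lambda p:np.r_[ext(d,p[0],p[1],z,R),ext(s,p[0],p[1],z,R)]-e,[700,-15]); print(q.x.round(1),q.fun.round(1))
fit(335,515,283,202,358,326,133.4,55)
fit(332,588,408,190,415,420,64,82)
q=q0(); T=arm.read_state()['tcp_pos']
W=[(10.8,-3.5,-11.4),(9,-2.5,-21),(4.5,-1.1,-17)]
def rel(d,n):
    return lambda q,p,i:np.array(d)/n
q=chain(q,[(rel(W[0],3),3,0),(rel(W[1],3),3,0),(rel(W[2],4),4,0)]); print(fk(q)[0]-T)
```

```text
[686.7 -12.5] [ 0.2 -0.1  0.3 -1.2  1.  -0.1]
[711.9 -18.6] [-0.3  0.7  0.5 -1.8  1.2 -0.1]
q [ 0.087 -0.137  2.269 -0.7    0.452 -0.562] tcp [574.  34. 129.] az -20.8 tilt 40.4 jaw el 0.3
q [ 0.077 -0.073  2.258 -0.77   0.407 -0.492] tcp [582.  31. 109.] az -20.8 tilt 40.4 jaw el 0.3
q [ 0.072 -0.025  2.255 -0.845  0.374 -0.413] tcp [586.  30.  91.] az -20.8 tilt 40.4 jaw el 0.3
"linear": [[0.0, 0.0, 0.005], [0.0, 0.0, 0.005], [0.0, 0.0, 0.005], [0.002, 0.0, 0.007], [0.002, 0.0, 0.007], [0.002, 0.0, 0.007], [0.002, 0.0, 0.004], [0.002, 0.0, 0.004], [0.002, 0.0, 0.004], [0.002, 0.0, 0.004]]
"spin": [0, 0, 0, 0, 0, 0, 0, 0, 0, 0] 10
[ 21.70396184  -8.3091808  -48.76474344]
```

Emit:
step_arm([
  [-0.001,0,0.005],
  [-0.001,0,0.005],
  [-0.001,0,0.005],
  [0.002,0,0.007],
  [0.002,0,0.007],
  [0.002,0,0.007],
  [0.002,0.001,0.004],
  [0.002,0.001,0.004],
  [0.002,0,0.004],
  [0.002,0,0.004],
], spin=[0,0,0,0,0,0,0,0,0,0], grip=[0,0,0,0,0,0,0,0,0,0])

```text
time: 32.0
tcp_pos: [589.6, 30.9, 93.4]
orientation: [3.135, 0.705, 2.769]
contact_force: [0.0, 0.2, -1.8]
grip_width: 0.187
```

Run:
```python
from em import *
st(); snap('wrist','w18'); snap('side','d18'); snap('scene','s18'); crop('d18',280,190,430,275,5,'d18c'); crop('s18',310,160,440,260,6,'s18c')
```

```text
t 32.00 tcp [589.6  30.9  93.4] rpy [179.6  40.4 158.7] F [ 0.   0.2 -1.8] T [ 0.25  0.65 -0.02] w 0.187 q [ 0.074 -0.021  2.246 -0.838  0.377 -0.42 ]
toolz az -20.7 tilt 40.4 jaw az 68.9 el 0.3
```

View pics/d18c.png

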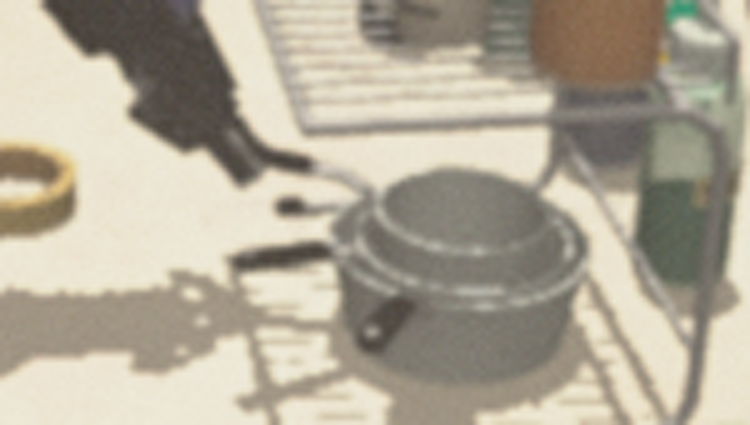

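View pics/s18c.png

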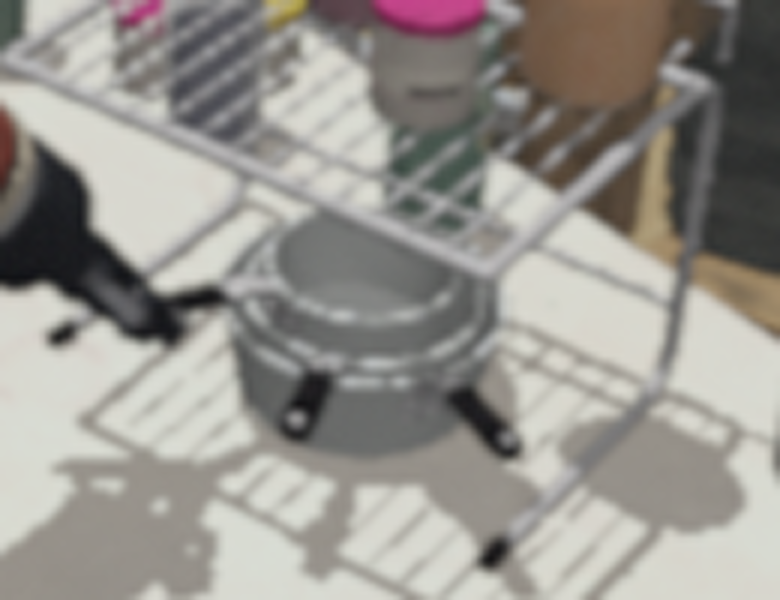

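Emit:
step_arm([
  [0.0033,-0.001,0.0038],
  [0.0033,-0.001,0.0038],
  [0.0026,-0.0005,0.003],
  [0.002,0,0.0023],
  [0.0013,0,0.0015],
  [0.0007,0,0.0008],
  [0.0007,0,0.0008],
  [0,0,0],
  [0,0,0],
  [0,0,0],
], spin=[0,0,0,0,0,0,0,0,0,0], grip=[0,0,0,0,0,0,0,0,0,0])

```text
time: 33.15
tcp_pos: [588.5, 28.8, 72.6]
orientation: [3.135, 0.705, 2.769]
contact_force: [-0.0, -0.1, -2.2]
grip_width: 0.186
```

Run:
```python
from em import *
st(); snap('side','d19'); crop('d19',280,190,430,275,5,'d19c')
```

```text
t 33.15 tcp [588.5  28.8  72.6] rpy [179.6  40.4 158.7] F [-0.  -0.1 -2.2] T [0.25 0.65 0.01] w 0.186 q [ 0.069  0.025  2.254 -0.945  0.341 -0.309]
toolz az -20.7 tilt 40.4 jaw az 68.9 el 0.3
```

View pics/d19c.png

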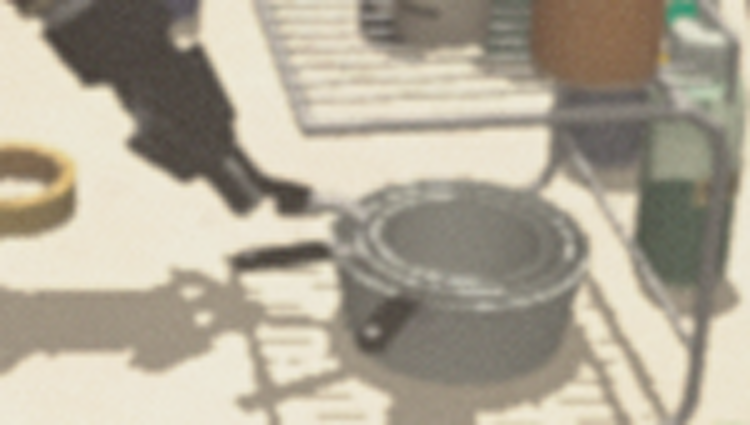

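Emit:
step_arm([
  [0.0003,0,0.0004],
  [0.0003,0,0.0004],
  [0.0003,0,0.0003],
  [0.0003,0,0.0003],
  [0,0,0],
  [0,0,0],
  [0,0,0],
  [0,0,0],
  [0,0,0],
  [0,0,0],
], spin=[0,0,0,0,0,0,0,0,0,0], grip=[0,0,0,0,0,0,0,0,0,0])

```text
time: 34.2
tcp_pos: [588.6, 28.8, 70.7]
orientation: [3.135, 0.705, 2.769]
contact_force: [-0.4, -0.2, 1.2]
grip_width: 0.186
```

Run:
```python
from em import *
st()
```

```text
t 34.20 tcp [588.6  28.8  70.7] rpy [179.6  40.4 158.7] F [-0.4 -0.2  1.2] T [0.07 0.1  0.04] w 0.186 q [ 0.069  0.029  2.254 -0.956  0.338 -0.298]
toolz az -20.7 tilt 40.4 jaw az 68.9 el 0.3
```

Emit:
step_arm([
  [0,0,0],
  [0,0,0],
  [0,0,0],
  [0,0,0],
  [0,0,0],
  [0,0,-0.008],
  [0,0,-0.02],
  [0,0,-0.03],
  [0,0,-0.03],
  [0,0,-0.03],
], spin=[0,0,0,0,0,0,0,0,0,0], grip=[0.025,0.03,0.04,0.045,0.045,0.045,0.045,0.045,0.045,0.045])

```text
time: 35.2
tcp_pos: [515.8, 56.0, 160.8]
orientation: [3.135, 0.704, 2.769]
contact_force: [0.6, -0.5, 0.4]
grip_width: 0.533
```

Run:
```python
from em import *
st(); snap('wrist','w20'); snap('side','d20'); snap('scene','s20'); crop('d20',290,190,430,275,5.5,'d20c'); crop('s20',330,170,430,260,7,'s20c')
```

```text
t 35.20 tcp [515.8  56.  160.8] rpy [179.6  40.3 158.7] F [ 0.6 -0.5  0.4] T [ 0.02  0.32 -0.02] w 0.533 q [ 0.167 -0.349  2.364 -0.63   0.588 -0.598]
toolz az -20.8 tilt 40.3 jaw az 68.9 el 0.3
```

View pics/d20c.png

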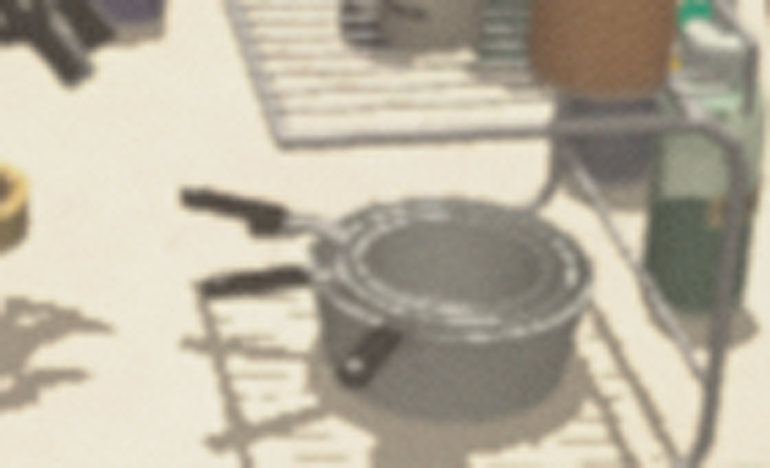

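View pics/s20c.png

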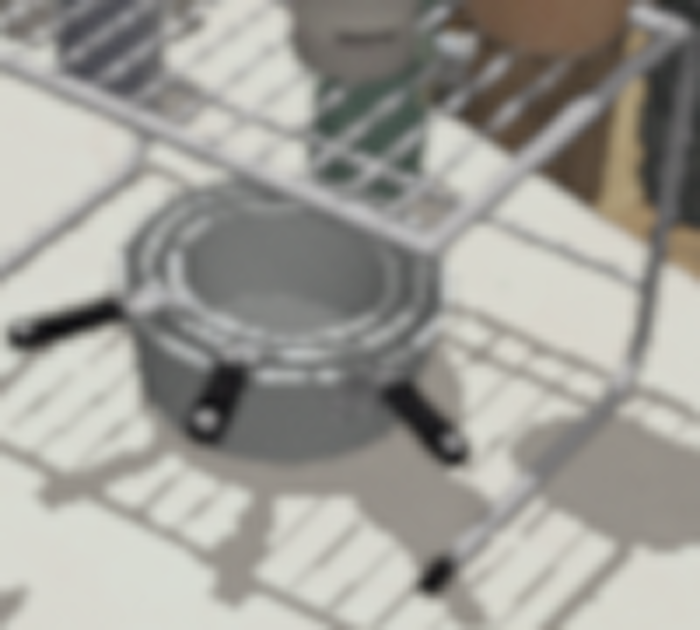

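View pics/w20.png

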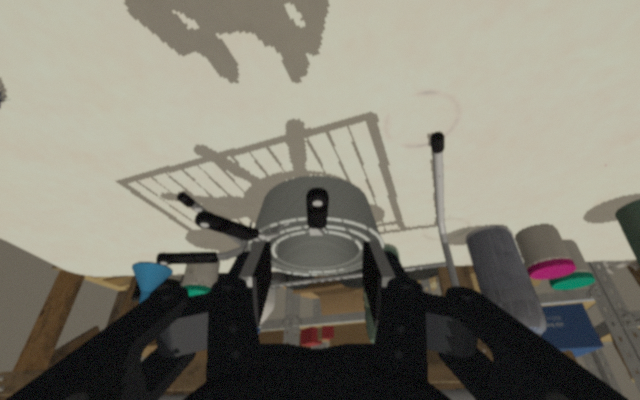

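Run:
```python
from em import *
d=load('d20');s=load('s20'); 
D=lambda u,v:(290+u/5.5-.42,190+v/5.5-.42); S=lambda u,v:(330+u/7-.43,170+v/7-.43)
c=np.array([711.5,-19.3])
for n,a,b,z in (('small',[(184,194),(285,218)],[(15,335),(120,308)],(87,81)),('mid',[(203,290),(300,273)],[(203,437),(235,370)],(87,81)),('large',[(345,378),(400,335)],[(462,452),(390,388)],(87,81))):
    for k in (0,1):
        X,e=tri((d,*D(*a[k])),(s,*S(*b[k]))); v=X[:2]-c; print(n,X.round(1),np.round(e[0],1),'r %.0f az %.1f'%(np.hypot(*v),np.degrees(np.arctan2(v[1],v[0]))))
```

```text
small [564.3  35.5  92.3] 0.6 r 157 az 159.6
small [620.1  14.7  83.4] 0.9 r 97 az 159.6
mid [557.2 -73.   91.6] 0.3 r 163 az -160.8
mid [614.1 -53.7  85.1] 2.0 r 103 az -160.6
large [ 614.2 -170.7   93.5] 0.8 r 180 az -122.7
large [ 656.7 -111.5   76.2] 2.6 r 107 az -120.7
```

View pics/s20.png

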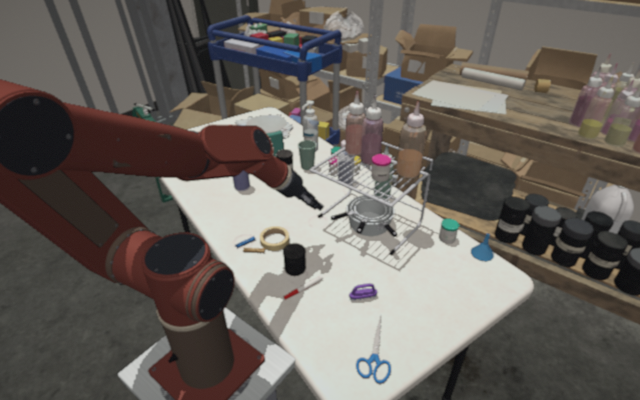

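The picture shows the nested pans at (370,213) with three fanned handles. The tape (275,238), jar (294,260), brush (363,291) and dye bottle (240,178) are where they were, and the arm is clear of everything.

Run:
```python
from em import *
print(arm.close_job()); st()
```

```text
the job is handed in; nothing more can be done
None
the job is handed in; nothing more can be done
```

The three pans are nested under the shelf with their handles fanned, and I handed the job in at about 35 s of the 66 s allowed.

**How it was done**
- **Small pan:** I first turned it about 32° on the table with the tool upright, so its handle already pointed the right way.
- **Leaning the tool:** The moves only allow spin about the tool's own axis. I got the lean by pushing the arm against its reach limits: about 46° for the middle pan and 40° for the small one.
- **Placing:** I set the middle pan into the largest, then the small one into the middle one. I stopped each on light contact, with the wrist reading about 5 N and 1 N upward, then let go and backed out along the tool axis.

**Last checks**

| Check | Result |
|---|---|
| Handle directions, large / middle / small | about −122°, −161°, −200° |
| Handle steps | about 39° and 40°, each to the left of the one below |
| Tool height when the small pan touched down | 70.7 mm (expected 70.9) |
| Tool height when the middle pan touched down | 71.2 mm (expected 71.6) |
| Grip heights | the middle and small pans' grips level with each other |
| Other things on the table | dye bottle, jar, tape and brush look unmoved in the scene picture |
| Gripper | clear of everything, touching nothing |

**Small disagreements:** position measurements from the different cameras differed by about 2–4 mm, less than the 7–8 mm of play between the pans. The last triangulation read the grip ends a few millimetres high for all three pans, so the touchdown heights are the better evidence that they sit flat. I could not read the arm's state again after handing in.

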